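# Tighten the solar logger's cover in cross order

### The arm

A 6-joint arm with a two-finger parallel gripper is mounted at the origin on the work surface. World frame = base frame: x ahead of the robot, y to its left, z up, the work surface at z = 0. Lengths are in m, angles in rad, forces in N, time in s.
With the tool pointing down it reaches from about 0.275 to 0.75 m from the base axis. Payload 10.2 kg.
Tool frame: the origin (TCP) lies on the centre line of the jaws, within the pads' length; the fingertips stand bot.tips_ahead ahead of it and the grasp point (between the pads) lies 8 mm behind it (bot.tips_ahead is the distance from the TCP to the fingertips, in m); x points along the fingers, z is the direction in which the jaws open and shut, and the axes are right-handed (so a half turn about x gives the same grasp; the last joint's range is limited). The gripper opens to 88 mm and grips with 3 to 60 N. Pads are 18 mm wide; open, the fingers measure 123 mm over their backs; the gripper's body (75 mm by 187 mm) begins 45 mm behind the grasp point.
Start: joints at [1.03, 0.313, 1.498, -0, 1.331, -0.223], TCP at [0.164, 0.499, 0.25] pointing down, gripper open.
Joint ranges: [-2.94, 2.94], [-0.97, 2.17], [0.19, 2.56], [-1.23, 4.37], [0.02, 3.11], [-2.88, 2.88]. Speed limits (rad/s): [2.39, 2.39, 3.01, 3.14, 3.14, 3.14].

### API

Orientations are given as [roll, pitch, yaw] about the fixed x, y, z axes, in that order (R = Rz(yaw) Ry(pitch) Rx(roll)).
In Python, from plant import bot, viewer, order gives the robot as it stands.
- The arm moves only by the tool arm_command, never from a script. Its argument "targets" is one flat list of numbers, 7 for each row, row after row: the turn, a rotation vector about the world's x, y, z in rad, then the shift along the world's x, y, z in cm, then the gripper command: -1 is shut, 1 is fully open, values between are in proportion. In form: [ax, ay, az, x, y, z, grip, ax, ay, az, x, y, z, grip, ...]. A call has exactly 10 rows; each row is the pose to reach, as a shift and turn from the pose measured when the call began; what a row does not reach only later rows make up. A row lasts 1/12 s, in which the tool goes at most 41.7 mm and 7.16 degrees, less where a joint would pass 70% of its speed; a pose out of reach is approached as far as the arm can. A call with a gripper value outside its range is refused whole. The fingers move at their own pace and stop on an object; "newtons" is the grip in N (left out, the last holds). Time passes only in rows, so rows that repeat a pose let the fingers close, or fill a call up. It gives the time, the measured TCP pose, the force and the opening at its end, in the units of the state.
- bot.sense(): the state, without advancing time (a new reading comes with each control period).
- viewer.snapshot(name): name is "scene" or "top"; returns a dict with "color" (480x640x3 uint8, red, green, blue), "z_map" (480x640 float32, m along the optical axis (not along the pixel's ray), 0 where there is no reading), "intrinsics" (3x3 intrinsics, pixels), "k1" (the pictures are not rectified: a ray, as slopes to the right and down, at radius r is drawn at 1 + k1 r^2 times it, then the intrinsics apply), "origin" and "orientation" of the camera in the world. Camera axes: x right, y up, looking along -z (the intrinsics and any distortion apply to the point x, -y, -z); pixel columns grow to the right and rows downward; lengths in m; the calibration is good to about 2 mm. A picture is of the moment at which its call begins.
- order.sign_off(): hands the job in, once; it reports no verdict.
The state is a dict: "clock": time; "joints": joint angles; "joint_velocities": joint speeds; "effort": joint torques, N m; "ee_pos": TCP position; "orientation": TCP orientation; "wrist_force": force on the tool from outside, world axes, zero at the start; "wrist_torque": the same for the moment, N m; "opening": finger opening in m.
Only numpy, scipy, OpenCV 4.12 (cv2) and the standard library are available. Lean on these libraries where they do the work, as an engineer would, in place of code of your own. Each camera call takes 0.05 s, during which the arm holds its last target.

### The job

Take the orange-handled wrench from its stand and tighten the logger's four cover screws clockwise in cross order (red collar, its diagonal opposite, blue collar, its diagonal opposite): on a first round turn each about an eighth of a turn, on a second round in the same order turn each on until you feel it bite and then about ten degrees more, never as much as twenty. Turn them only with the wrench, without pressing hard, then stand it upright in its stand again and leave the other things on the bench alone.

Things in the scene. Friction and masses are not known exactly. Their poses are not given: they have to be found in the camera images.
- logger: Solar logger fixed to the bench: box 144 x 144 mm with aluminium cover, top 50 mm up, dark solar cell in the middle, four cover screws on top. Origin: centre of its underside, z up, any yaw. In its axes (mm): red-collared screw at (50,50), white-collared red_opp at (-50,-50), blue-collared at (50,-50), white-collared blue_opp at (-50,50).
- stand: Fixed black stand for the wrench: round cup, 54 mm inner and 66 mm outer diameter, rim 34 mm above the bench, inner floor 5 mm above the bench, on a 90 mm square foot 5 mm thick. Origin: centre of its underside, z up.
- wrench: Loose upright box wrench, 115 mm tall, 0.25 kg, same after a half turn about z. Origin: centre of its lower mouth, z up. Orange handle 65 to 115 mm up, 44 mm along x, 20 mm thick along y (pinch across y). Below it a 14 mm shaft, then a socket 42 (x) x 22 (y) x 24 mm tall with a pocket open downward, 32 (x) x 11 (y) x 14 mm deep, that fits a screw's tab with about 6 degrees of play each way.
- mark_red (a point): Point on the rim of the red-collared screw's collar (34 mm diameter, top 54 mm above the bench), 16 mm from the screw's axis along the point's x; z up; it turns with the screw. On the collar stands a tab, centred on the axis, 28 mm along the point's x, 8 mm thick along y, 12 mm high, its top rounded. The wrench's mouth rests on the collar when fully down.
- bite_red (a joint): How far (rad) the red-collared screw has been tightened since it bit, clockwise from above. 0 while the screw still runs down against a light drag (about 0.06 N m), which it does for 1.0 to 1.6 rad from its start, different each time; then it bites and turns on only under about 0.4 N m (0.2 N m remains when standing still). It stays where it is left; from 0.35 on it is overtightened.
- mark_red_opp (a point): Point on the rim of the white-collared, diagonally opposite red screw's collar (34 mm diameter, top 54 mm above the bench), 16 mm from the screw's axis along the point's x; z up; it turns with the screw. On the collar stands a tab, centred on the axis, 28 mm along the point's x, 8 mm thick along y, 12 mm high, its top rounded. The wrench's mouth rests on the collar when fully down.
- bite_red_opp (a joint): How far (rad) the white-collared, diagonally opposite red screw has been tightened since it bit, clockwise from above. 0 while the screw still runs down against a light drag (about 0.06 N m), which it does for 1.0 to 1.6 rad from its start, different each time; then it bites and turns on only under about 0.4 N m (0.2 N m remains when standing still). It stays where it is left; from 0.35 on it is overtightened.
- mark_blue (a point): Point on the rim of the blue-collared screw's collar (34 mm diameter, top 54 mm above the bench), 16 mm from the screw's axis along the point's x; z up; it turns with the screw. On the collar stands a tab, centred on the axis, 28 mm along the point's x, 8 mm thick along y, 12 mm high, its top rounded. The wrench's mouth rests on the collar when fully down.
- bite_blue (a joint): How far (rad) the blue-collared screw has been tightened since it bit, clockwise from above. 0 while the screw still runs down against a light drag (about 0.06 N m), which it does for 1.0 to 1.6 rad from its start, different each time; then it bites and turns on only under about 0.4 N m (0.2 N m remains when standing still). It stays where it is left; from 0.35 on it is overtightened.
- mark_blue_opp (a point): Point on the rim of the white-collared, diagonally opposite blue screw's collar (34 mm diameter, top 54 mm above the bench), 16 mm from the screw's axis along the point's x; z up; it turns with the screw. On the collar stands a tab, centred on the axis, 28 mm along the point's x, 8 mm thick along y, 12 mm high, its top rounded. The wrench's mouth rests on the collar when fully down.
- bite_blue_opp (a joint): How far (rad) the white-collared, diagonally opposite blue screw has been tightened since it bit, clockwise from above. 0 while the screw still runs down against a light drag (about 0.06 N m), which it does for 1.0 to 1.6 rad from its start, different each time; then it bites and turns on only under about 0.4 N m (0.2 N m remains when standing still). It stays where it is left; from 0.35 on it is overtightened.
- breadboard: White breadboard, 55 x 165 x 9 mm, a loose bystander, to be left alone. Origin: its underside's centre.
- purple_board: Purple circuit board, 70 x 100 x 5 mm, a loose bystander, to be left alone. Origin: its underside's centre.
- green_board: Green circuit board, 75 x 75 x 5 mm, a loose bystander, to be left alone. Origin: its underside's centre.
- solar_cell0: Dark blue solar cell, 70 x 70 x 4 mm, a loose bystander, to be left alone. Origin: its underside's centre.
- solar_cell1: Another dark blue solar cell, 70 x 70 x 4 mm, a loose bystander, to be left alone. Origin: its underside's centre.
- screwdriver: Screwdriver lying along its x axis, a loose bystander, to be left alone. Origin: its underside's centre.
- mug: White mug, 80 mm wide, 95 mm tall, handle at its +y, a loose bystander, to be left alone. Origin: its underside's centre.
There are look-alikes about, which are no part of the job. What is meant by the wrench is not purple or turquoise, and is the smaller of those in its own colour.

How it is judged:
On the way, in this order (a step that is already met when the one before it is completed fails the run):
1. First round: the red-collared screw is turned part of the way (its mark moved over 6 mm, 22 degrees) (distance of mark_red from where it was at the start of the episode above 0.006 m), for 0.1 s.
2. First round: the screw diagonally opposite red is turned part of the way (its mark moved over 6 mm, 22 degrees) (distance of mark_red_opp from where it was at the start of the episode above 0.006 m), for 0.1 s.
3. First round: the blue-collared screw is turned part of the way (its mark moved over 6 mm, 22 degrees) (distance of mark_blue from where it was at the start of the episode above 0.006 m), for 0.1 s.
4. First round: the screw diagonally opposite blue is turned part of the way (its mark moved over 6 mm, 22 degrees) (distance of mark_blue_opp from where it was at the start of the episode above 0.006 m), for 0.1 s.
5. Second round: the red-collared screw has bitten and is tight (bite over 0.05 rad) (value of joint bite_red above 0.05 rad), for 0.1 s.
6. Second round: the screw diagonally opposite red has bitten and is tight (bite over 0.05 rad) (value of joint bite_red_opp above 0.05 rad), for 0.1 s.
7. Second round: the blue-collared screw has bitten and is tight (bite over 0.05 rad) (value of joint bite_blue above 0.05 rad), for 0.1 s.
8. Second round: the screw diagonally opposite blue has bitten and is tight (bite over 0.05 rad) (value of joint bite_blue_opp above 0.05 rad), for 0.1 s.
At the end, for the whole second after the job is handed in: All four screws tight (each 0.05 to 0.35 rad past its bite), the wrench standing in its stand (within 12 mm of the stand's axis, foot no more than 4 mm off the cup's floor, within 0.12 rad of upright), still, and touched by no finger (value of joint each of bite_red, bite_red_opp, bite_blue, bite_blue_opp above 0.05 rad and horizontal distance between wrench and stand below 0.012 m and angle between wrench's own z axis and vertical below 0.12 rad and z of wrench in the frame of stand below 0.009 m and linear speed of wrench below 0.02 m/s and contact force between the fingers and wrench below 0.1 N).
It fails at once if a screw bites (over 0.03 rad) while another has not yet had its first turn (value of joint any of bite_red, bite_red_opp, bite_blue, bite_blue_opp above 0.03 rad and distance of any of mark_red, mark_red_opp, mark_blue, mark_blue_opp from where it was at the start of the episode below 0.006 m).
It fails at once if a screw is overtightened (over 0.35 rad, 20 degrees, past its bite) (value of joint any of bite_red, bite_red_opp, bite_blue, bite_blue_opp above 0.35 rad).
It fails at once if the wrench bears on the logger and its screws with more than 80 N in all (contact force between wrench and logger above 80 N).
It fails at once if the fingers touch the logger or its screws (contact force between the fingers and logger above 1 N).
It fails at once if a bystander is moved by more than 15 mm (distance of any of breadboard, purple_board, green_board, solar_cell0, solar_cell1, screwdriver, mug from where it was at the start of the episode above 0.015 m).
It also fails if it takes over 72 s, if anything falls off the work surface, if the arm or the gripper's body presses on something with over 40 N, if the wrist force passes 120 N, or if a joint passes its speed limit or range.

## Working session

There is one attempt and no reset: what is moved stays moved. The work goes in short steps, Python scripts to look and compute and a tool call to move; the robot and the scene stay as the last step left them, time stands still between calls to the robot, and variables do not carry over. Pictures are saved under pics/ and viewed, and the job is handed in when it is done.

Besides the shell and the picture viewer there is one more tool, called as a command line: name --argument value ..., lists and objects as JSON in quotes. arm_command: Moves the arm, as the interface text tells. Its arguments: {"type":"object","properties":{"targets":{"type":"array"},"newtons":{"type":"number"}},"required":["targets"]}

```bash
ls; mkdir -p pics; python3 - <<'E'
from plant import bot, viewer, order
import cv2, numpy as np
for n in ("scene","top"):
    s=viewer.snapshot(n)
    cv2.imwrite(f"pics/{n}0.png",s["color"][:,:,::-1])
    np.savez(f"{n}0.npz",**s)
    print(n,s["intrinsics"],s["k1"],s["origin"],s["orientation"])
print(bot.sense(),bot.tips_ahead)
E
```

```text
pics
scene [[522.54063106   0.         319.66797509]
 [  0.         522.54063106 229.91551471]
 [  0.           0.           1.        ]] -0.09282478312446917 [ 1.09108863 -0.79105435  0.80232233] [ 0.90361743 -0.01931116  0.61167114]
top [[499.41808375   0.         324.7505809 ]
 [  0.         499.41808375 239.88938741]
 [  0.           0.           1.        ]] -0.012193492317214984 [ 0.40224166 -0.0105765   1.12137571] [ 1.26378673e-01  8.94131787e-04 -1.57870794e+00]
{'clock': 0.1, 'joints': array([ 1.02959730e+00,  3.13353564e-01,  1.49831654e+00, -6.73951441e-06,
        1.33098280e+00, -2.23372004e-01]), 'joint_velocities': array([ 0.00023064, -0.00187496, -0.00044148,  0.0003672 ,  0.00094739,
       -0.00043031]), 'effort': array([ 2.73578225e-03, -4.02815259e+01, -2.52639699e+01,  6.95130997e-02,
        3.43139714e-02, -4.86117710e-05]), 'ee_pos': array([0.16396228, 0.49853857, 0.24925578]), 'orientation': array([ 2.92439357,  1.56973605, -2.10582082]), 'wrist_force': array([-0.0930326 ,  0.47523222,  0.58483137]), 'wrist_torque': array([-0.02406184,  0.03201449, -0.00568736]), 'opening': 0.0881152090180636} 0.011
```

View pics/scene0.png

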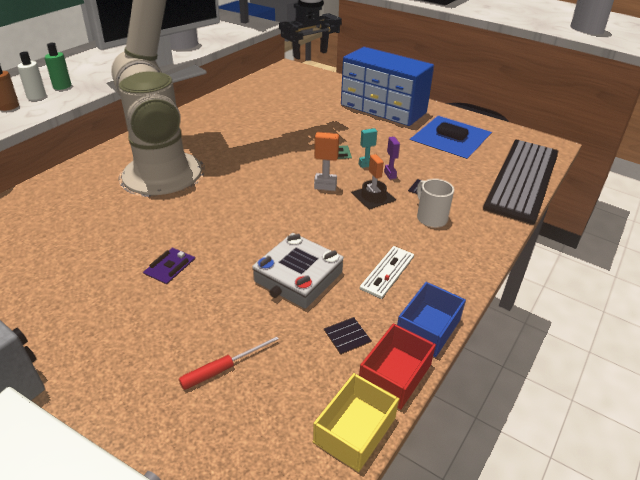

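View pics/top0.png

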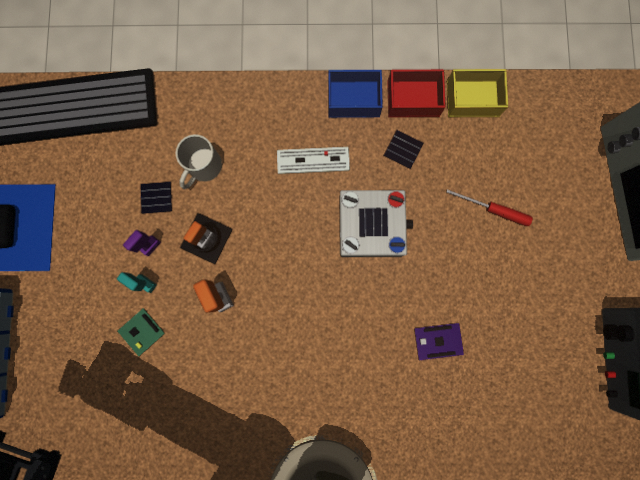

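Scene: orange candidates for the wrench are the large one at top px (210,295), free-standing, and the smaller one in the black stand at (200,235). Purple (142,243) and turquoise (135,283) are ruled out. I choose the small orange one in the stand, then check it with a crop.

```bash
cat > h.py <<'E'
import numpy as np, cv2
from scipy.spatial.transform import Rotation as R
def load(f): 
    d=np.load(f,allow_pickle=True); return {k:d[k] for k in d.files}
def rays(s,uv):
    uv=np.atleast_2d(np.asarray(uv,float)); K=s["intrinsics"]; k1=float(s["k1"])
    xd=(uv-[K[0,2],K[1,2]])/[K[0,0],K[1,1]]
    x=xd.copy()
    for _ in range(20): x=xd/(1+k1*(x**2).sum(1,keepdims=True))
    d=np.c_[x[:,0],-x[:,1],-np.ones(len(x))]
    return R.from_euler("xyz",s["orientation"]).apply(d)
def plane(s,uv,z):
    d=rays(s,uv); o=np.asarray(s["origin"]); return o+d*((z-o[2])/d[:,2])[:,None]
def proj(s,P):
    P=np.atleast_2d(P); c=R.from_euler("xyz",s["orientation"]).inv().apply(P-s["origin"])
    x=np.c_[c[:,0]/-c[:,2],-c[:,1]/-c[:,2]]; r2=(x**2).sum(1,keepdims=True)
    K=s["intrinsics"]; return x*(1+float(s["k1"])*r2)*[K[0,0],K[1,1]]+[K[0,2],K[1,2]]
def pts(s,uv):  # depth points
    uv=np.atleast_2d(uv).astype(int); z=s["z_map"][uv[:,1],uv[:,0]]
    return np.asarray(s["origin"])+rays(s,uv)*z[:,None]
E
python3 - <<'E'
from h import *
t=load("top0.npz"); s=load("scene0.npz")
a=cv2.resize(t["color"][180:330,110:260,::-1],(600,600),interpolation=cv2.INTER_CUBIC)
cv2.imwrite("pics/c_top_w.png",a)
a=cv2.resize(t["color"][180:270,330:420,::-1],(600,600),interpolation=cv2.INTER_CUBIC)
cv2.imwrite("pics/c_top_l.png",a)
a=cv2.resize(s["color"][115:215,300:420,::-1],(720,600),interpolation=cv2.INTER_CUBIC)
cv2.imwrite("pics/c_sc_w.png",a)
a=cv2.resize(s["color"][225:310,245:350,::-1],(741,600),interpolation=cv2.INTER_CUBIC)
cv2.imwrite("pics/c_sc_l.png",a)
print((t["z_map"]>0).mean(),(s["z_map"]>0).mean())
E
```

```text
0.995888671875 0.9960514322916667
```

View pics/c_top_w.png

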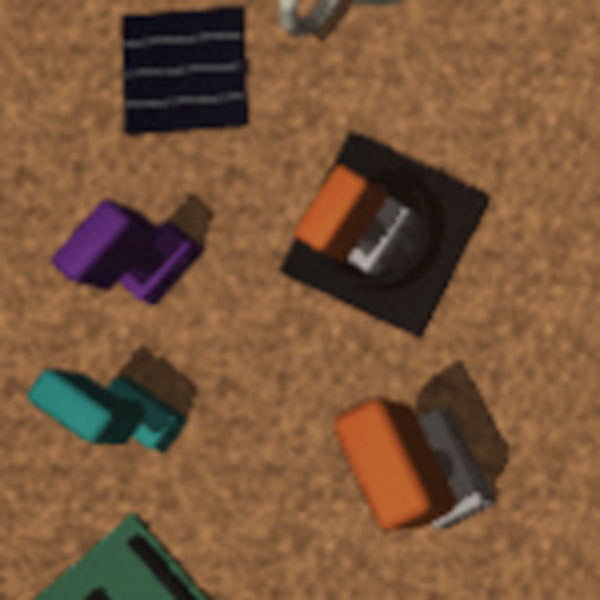

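View pics/c_top_l.png

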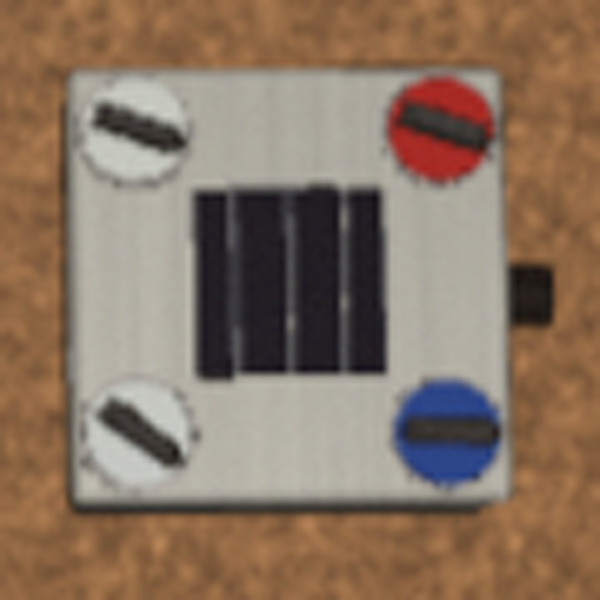

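View pics/c_sc_w.png

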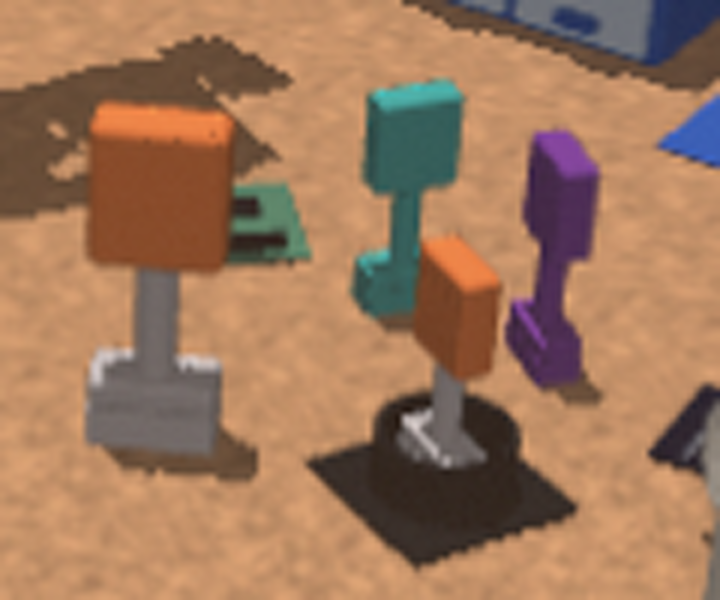

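View pics/c_sc_l.png

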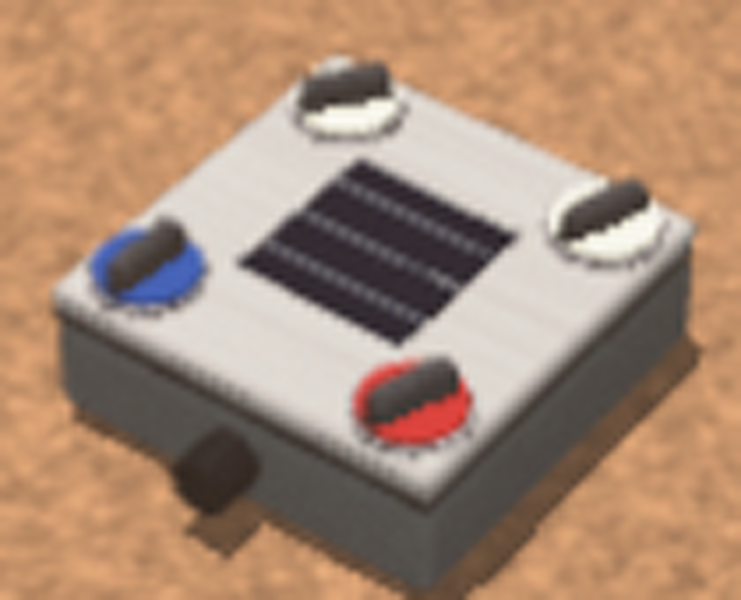

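The crops confirm it: the small orange-handled wrench stands in the black cup at (200,235), and the larger orange one at (210,295) is free-standing. Logger: red collar upper right, blue lower right, blue_opp upper left, red_opp lower left. Next I measure.

```bash
cat > meas.py <<'E'
from h import *
def tabs(s,centres,name,rad=0.0155):
    """centres world xy of the screws; return angle of tab (world) by PCA of dark pixels near centre, cast on z=.064"""
    out={}
    up=8
    for k,c in centres.items():
        # sample world grid on plane z=.066 -> image; dark mask
        g=np.arange(-0.02,0.0201,0.0005); X,Y=np.meshgrid(g,g,indexing="ij")
        P=np.c_[c[0]+X.ravel(),c[1]+Y.ravel(),np.full(X.size,0.065)]
        uv=proj(s,P).astype(np.float32)
        im=cv2.remap(s["color"],uv[:,0].reshape(X.shape),uv[:,1].reshape(X.shape),cv2.INTER_CUBIC)
        v=im.max(2).astype(float); 
        m=((v<110)&(X**2+Y**2<0.018**2)).astype(np.uint8)
        n,l,st,ce=cv2.connectedComponentsWithStats(m)
        i=1+np.argmax(st[1:,4]); q=np.c_[X[l==i],Y[l==i]]
        w,V=np.linalg.eigh(np.cov(q.T)); d=V[:,1]
        a=np.degrees(np.arctan2(d[1],d[0]))%180
        out[k]=(a,q.mean(0)*1000,4*np.sqrt(w)*1000/1.1547*1.0)
    return out
E
python3 - <<'E'
from meas import *
t=load("top0.npz"); s=load("scene0.npz")
# depth checks
for nm,S,uv in (("logger top",t,(373,205)),("bench",t,(300,300)),("bench s",s,(240,330)),("orange top",t,(195,232)),("big orange top",t,(205,296)),("purple",t,(135,241)),("turq",t,(128,280)),("mug",t,(180,160))):
    print(nm,np.round(pts(S,[uv])[0],4))
# collars
for S,nm in((t,"top"),(s,"scene")):
    c=S["color"].astype(int); r,g,b=c[...,0],c[...,1],c[...,2]
    hsv=cv2.cvtColor(S["color"],cv2.COLOR_RGB2HSV)
    roi=np.zeros(r.shape,bool)
    if nm=="top": roi[185:262,335:412]=1
    else: roi[225:310,245:350]=1
    red=(r>120)&(g<80)&(b<80)&roi; blue=(b>90)&(r<90)&(b-r>50)&roi
    for k,m in(("red",red),("blue",blue)):
        ct=np.vstack([x for x in cv2.findContours(m.astype(np.uint8),0,1)[0]])
        hull=cv2.convexHull(ct); 
        P=plane(S,hull[:,0,:],0.054)[:,:2]
        (cx,cy),rr=cv2.minEnclosingCircle(P.astype(np.float32)*1000)
        e=cv2.fitEllipse(P.astype(np.float32)*1000) if len(P)>4 else None
        print(nm,k,round(cx,1),round(cy,1),rr,e)
# logger top face from the top view
t8=cv2.cvtColor(t["color"],cv2.COLOR_RGB2HSV)
m=((t8[...,1]<60)&(t8[...,2]>110)).astype(np.uint8); mm=np.zeros_like(m); mm[180:265,330:412]=m[180:265,330:412]
mm=cv2.morphologyEx(mm,cv2.MORPH_OPEN,np.ones((2,2)))
ct=cv2.convexHull(np.vstack(cv2.findContours(mm,0,1)[0]))
P=plane(t,ct[:,0,:],0.05)[:,:2]*1000
print("lid",cv2.minAreaRect(P.astype(np.float32)))
# wrench handle top
m=((t8[...,0]<14)&(t8[...,1]>170)&(t8[...,2]>150)).astype(np.uint8); mm=np.zeros_like(m); mm[212:262,175:235]=m[212:262,175:235]
ys,xs=np.nonzero(mm)
ct=max(cv2.findContours(mm,0,1)[0],key=cv2.contourArea)
P=plane(t,ct[:,0,:],0.12)[:,:2]*1000
print("handle",len(xs),cv2.minAreaRect(P.astype(np.float32)))
# stand foot
v=t["color"].max(2); m=(v<60).astype(np.uint8); mm=np.zeros_like(m); mm[205:270,170:240]=m[205:270,170:240]
ct=max(cv2.findContours(cv2.morphologyEx(mm,cv2.MORPH_CLOSE,np.ones((3,3))),0,1)[0],key=cv2.contourArea)
P=plane(t,cv2.convexHull(ct)[:,0,:],0.005)[:,:2]*1000
print("foot",cv2.minAreaRect(P.astype(np.float32)))
E
```

```text
logger top [ 0.6141 -0.1165  0.0511]
bench [ 0.4101  0.0456 -0.0013]
bench s [ 0.5767 -0.3077  0.0008]
orange top [0.5478 0.2524 0.1195]
big orange top [0.4179 0.2188 0.163 ]
purple [0.5308 0.375  0.1162]
turq [0.4518 0.3866 0.1146]
mug [0.7119 0.3008 0.074 ]
top red 626.8 -165.5 16.824243545532227 ((626.5768432617188, -165.49427795410156), (32.55283737182617, 33.40670394897461), 9.550326347351074)
top blue 527.1 -165.6 16.21906280517578 ((527.1340942382812, -165.42250061035156), (31.37425994873047, 32.19276809692383), 78.43852233886719)
scene red 629.3 -166.3 16.196903228759766 ((628.9937133789062, -166.2509307861328), (30.870975494384766, 31.931798934936523), 5.910385608673096)
scene blue 528.9 -165.9 15.921487808227539 ((528.7030029296875, -166.4892120361328), (30.076385498046875, 31.161561965942383), 82.22273254394531)
lid ((575.0635986328125, -117.37777709960938), (142.4541473388672, 140.765625), 89.55231475830078)
handle 165 ((548.8065795898438, 259.032470703125), (17.217496871948242, 40.11491394042969), 57.38503646850586)
foot ((550.4072875976562, 257.2591552734375), (87.83009338378906, 88.6811752319336), 64.28496551513672)
```

```bash
python3 - <<'E'
from meas import *
t=load("top0.npz"); s=load("scene0.npz")
C={"red":(.628,-.1658),"red_opp":(.528,-.0658),"blue":(.528,-.1658),"blue_opp":(.628,-.0658)}
for S in (t,s):
    for k,v in tabs(S,C,"").items(): print(k,round(v[0],1),v[1].round(2),v[2].round(1))
# lid corners and cell via scene
import cv2
for S,nm in((t,"t"),(s,"s")):
  rows=[]
  for k,c in C.items():
    g=np.arange(-0.025,0.0251,0.000125); X,Y=np.meshgrid(g,g,indexing="ij")
    P=np.c_[c[0]+X.ravel(),c[1]+Y.ravel(),np.full(X.size,0.054)]
    uv=proj(S,P).astype(np.float32)
    rows.append(cv2.remap(S["color"],uv[:,0].reshape(X.shape),uv[:,1].reshape(X.shape),cv2.INTER_CUBIC)[::-1,::-1][::1])
  im=np.vstack([np.hstack(rows[:2]),np.hstack(rows[2:])])
  im=cv2.resize(im,(600,600)); 
  for cx in(150,450):
    for cy in(150,450): cv2.circle(im,(cx,cy),int(.017/.05*300),(0,255,0),1); cv2.circle(im,(cx,cy),2,(0,255,0),-1)
  cv2.imwrite(f"pics/screws_{nm}.png",im[:,:,::-1])
E
```

```text
red 70.9 [-3.1   0.14] [ 9.3 30.4]
red_opp 53.2 [-1.98 -0.06] [ 8.1 29.2]
blue 88.2 [-1.96  1.1 ] [10.4 31.1]
blue_opp 69.7 [-2.92 -0.88] [ 8.2 29.3]
red 70.8 [ 4.66 -4.41] [12.3 26.4]
red_opp 55.6 [ 5.39 -5.34] [14.  25.7]
blue 87.4 [ 5.22 -3.96] [12.7 25.6]
blue_opp 72.2 [ 4.7 -4.9] [11.8 25.8]
```

View pics/screws_t.png

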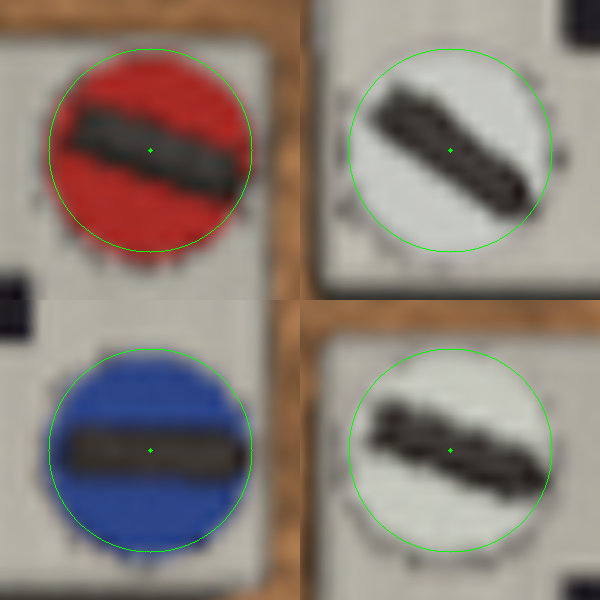

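View pics/screws_s.png

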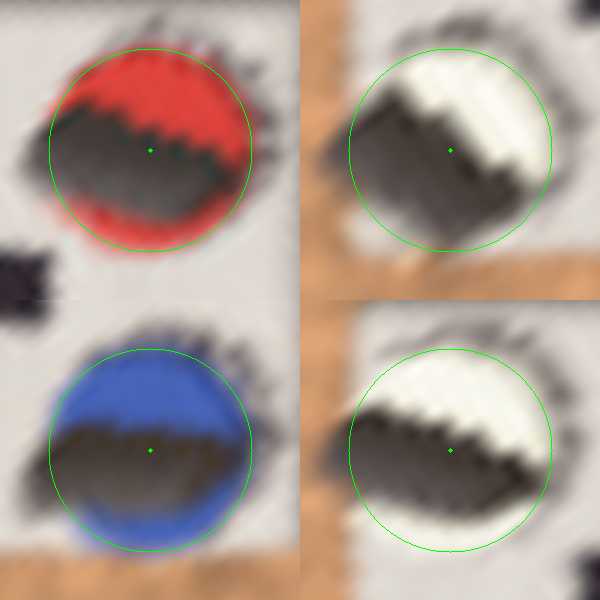

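```bash
python3 - <<'E'
from h import *
M=R.from_euler("xyz",[2.92439357,1.56973605,-2.10582082]).as_matrix(); print(M.round(3))
z=M[:,2]; a=np.degrees(np.arctan2(z[1],z[0])); print("open axis deg",a,"q1",np.degrees(1.0296),"q6",np.degrees(-.2234))
# positions of things near the stand
t=load("top0.npz")
E
```

```text
[[-0.001 -0.95   0.313]
 [-0.001  0.313  0.95 ]
 [-1.     0.    -0.001]]
open axis deg 71.78995218412284 q1 58.991734586669565 q6 -12.79987714322259
```

```bash
python3 - <<'E'
from h import *
s=load("scene0.npz"); t=load("top0.npz")
v=s["color"].max(2); m=(v<70).astype(np.uint8); mm=np.zeros_like(m); mm[165:212,345:405]=m[165:212,345:405]
ct=max(cv2.findContours(cv2.morphologyEx(mm,cv2.MORPH_CLOSE,np.ones((3,3))),0,1)[0],key=cv2.contourArea)
h=cv2.convexHull(ct)[:,0,:]
ap=cv2.approxPolyDP(cv2.convexHull(ct),2.5,True)[:,0,:]; print(ap, (plane(s,ap,0.005)[:,:2]*1000).round(1).tolist())
# handle top via brightness: bright orange in scene
hs=cv2.cvtColor(s["color"],cv2.COLOR_RGB2HSV)
print("handle top scene px of top-est:",proj(s,[.5488,.259,.12]))
m=((hs[...,0]<14)&(hs[...,1]>150)&(hs[...,2]>205)).astype(np.uint8); mm=np.zeros_like(m); mm[150:185,365:390]=m[150:185,365:390]
ct=max(cv2.findContours(mm,0,1)[0],key=cv2.contourArea); P=plane(s,ct[:,0,:],.12)[:,:2]*1000
print(cv2.minAreaRect(P.astype(np.float32)))
# cup rim in top: circle visible? ; orange in top edges
im=cv2.resize(t["color"][212:262,175:235,::-1],(720,600),interpolation=cv2.INTER_CUBIC)
for A in (57.4,62.): pass
c=np.array([.549,.2587]); th=np.radians(147.4); ux=np.array([np.cos(th),np.sin(th)]); uy=np.array([-ux[1],ux[0]])
q=[np.r_[c+a*.022*ux+b*.010*uy,.12] for a,b in((1,1),(1,-1),(-1,-1),(-1,1))]
uv=proj(t,q); uv=((uv-[175,212]+.5)*12-.5).round().astype(int); cv2.polylines(im,[uv],True,(0,255,0),1); cv2.imwrite("pics/hand.png",im)
E
```

```text
[[395 199]
 [369 208]
 [352 192]
 [365 182]
 [379 181]] [[608.1, 276.8], [573.0, 199.2], [497.3, 235.7], [499.9, 300.0], [528.9, 328.3]]
handle top scene px of top-est: [[376.19519134 157.68975867]]
((550.4465942382812, 258.03533935546875), (17.022628784179688, 41.519954681396484), 58.65421676635742)
```

View pics/hand.png

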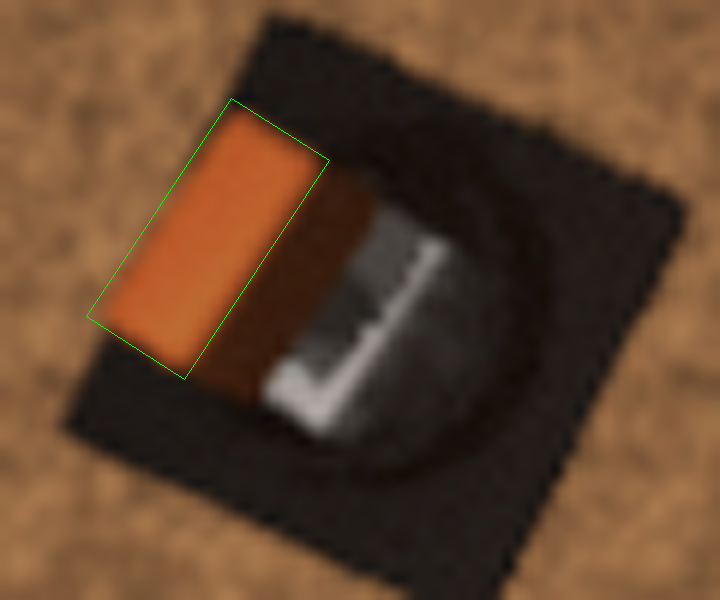

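arm_command --targets '[0, 0, -0.025, 4, -2.5, -0.5, 1, 0, 0, -0.05, 8, -5, -1, 1, 0, 0, -0.08, 12, -7.5, -1.5, 1, 0, 0, -0.11, 16, -10, -2, 1, 0, 0, -0.14, 20, -12.5, -2.5, 1, 0, 0, -0.17, 23.5, -14.7, -3, 1, 0, 0, -0.2, 27, -17, -3.5, 1, 0, 0, -0.22, 30.5, -19.1, -4, 1, 0, 0, -0.24, 34, -21.3, -4.5, 1, 0, 0, -0.25, 36.5, -23, -5, 1]'

```text
clock: 0.93
ee_pos: [0.5157, 0.2767, 0.2013]
orientation: [2.768, 1.569, -2.513]
wrist_force: [0.3, 0.8, 0.7]
opening: 0.0882
```

The crop shows the outline fitted around the orange top face (centre about (200,232) in full-picture pixels), and the cup's dark ring is visible to its right. The two views agree within 2 mm: wrench at (549.6, 258.5) mm, pinch axis 58°.

arm_command --targets '[0, 0, 0.01, 2, -1.1, 0, 1, 0, 0, 0.01, 3.4, -1.8, 0, 1, 0, 0, 0.01, 3.4, -1.8, -2, 1, 0, 0, 0.01, 3.4, -1.8, -5, 1, 0, 0, 0.01, 3.4, -1.8, -8, 1, 0, 0, 0.01, 3.4, -1.8, -10, 1, 0, 0, 0.01, 3.4, -1.8, -11.4, 1, 0, 0, 0.01, 3.4, -1.8, -11.4, 1, 0, 0, 0.01, 3.4, -1.8, -11.4, -1, 0, 0, 0.01, 3.4, -1.8, -11.4, -1]' --newtons 30

```text
clock: 1.77
ee_pos: [0.5502, 0.2588, 0.0884]
orientation: [-1.898, 1.57, -0.887]
wrist_force: [-0.3, 0.6, 1.0]
opening: 0.0768
```

```bash
cat >> h.py <<'E'
def A(o): return np.degrees((o[2]-o[0])%(2*np.pi))
def snap(tag):
    from plant import viewer
    r=[]
    for n in("top","scene"):
        S=viewer.snapshot(n); np.savez(f"{n}{tag}.npz",**S); cv2.imwrite(f"pics/{n}{tag}.png",S["color"][:,:,::-1]); r.append(S)
    return r
def st():
    from plant import bot
    s=bot.sense(); print("t",round(s["clock"],2),"pos",(s["ee_pos"]*1000).round(1),"A",A(s["orientation"]).round(1),"F",s["wrist_force"].round(1),"T",s["wrist_torque"].round(3),"open",round(s["opening"]*1000,1),"q6",np.degrees(s["joints"][5]).round(0)); return s
E
python3 -c "
from h import *
st()"
```

```text
t 1.77 pos [550.2 258.8  88.4] A 58.0 F [-0.3  0.6  1. ] T [0.008 0.051 0.015] open 76.8 q6 -44.0
```

arm_command --targets '[0, 0, 0, 0, 0, -0.1, -1, 0, 0, 0, 0, 0, -0.1, -1, 0, 0, 0, 0, 0, -0.1, -1, 0, 0, 0, 0, 0, -0.1, -1, 0, 0, 0, 0, 0, -0.1, -1, 0, 0, 0, 0, 0, -0.1, -1, 0, 0, 0, 0, 0, -0.1, -1, 0, 0, 0, 0, 0, -0.1, -1, 0, 0, 0, 0, 0, -0.1, -1, 0, 0, 0, 0, 0, -0.1, -1]' --newtons 60

```text
clock: 2.6
ee_pos: [0.5502, 0.2588, 0.0874]
orientation: [-1.915, 1.57, -0.903]
wrist_force: [0.7, 0.6, 0.3]
opening: 0.0194
```

```bash
python3 -c "
from h import *
s=st(); print(np.degrees(s['joints']).round(1))"
```

```text
t 2.6 pos [550.2 258.8  87.4] A 58.0 F [0.7 0.6 0.3] T [-0.02   0.032  0.032] open 19.4 q6 -44.0
[ 14.2  37.5  81.3  -0.   61.2 -43.8]
```

arm_command --targets '[0, 0, 0, 0, 0, 2.5, -1, 0, 0, 0, 0, 0, 5, -1, 0, 0, 0, 0, 0, 7.5, -1, 0, 0, -0.12, 0.7, -4, 7.5, -1, 0, 0, -0.24, 1.4, -8, 7.5, -1, 0, 0, -0.36, 2.1, -12, 7.5, -1, 0, 0, -0.48, 2.8, -16, 7.5, -1, 0, 0, -0.6, 3.6, -20, 7.5, -1, 0, 0, -0.72, 4.3, -24, 7.5, -1, 0, 0, -0.84, 5.0, -28, 7.5, -1]'

```text
clock: 3.43
ee_pos: [0.5999, -0.0231, 0.162]
orientation: [-3.074, 1.57, -2.908]
wrist_force: [0.6, 0.6, -3.0]
opening: 0.0196
```

```bash
python3 -c "
from h import *
s=st(); print(np.degrees(s['joints']).round(1))"
```

```text
t 3.43 pos [599.9 -23.1 162. ] A 9.5 F [ 0.6  0.6 -3. ] T [-0.061 -0.018 -0.001] open 19.6 q6 -23.0
[-13.4  31.7  78.8  -0.   69.5 -22.9]
```

arm_command --targets '[0, 0, -0.1, 0.7, -3.6, 0, -1, 0, 0, -0.2, 1.4, -7.2, 0, -1, 0, 0, -0.3, 2.1, -10.8, 0, -1, 0, 0, -0.4, 2.8, -14.3, 0, -1, 0, 0, -0.5, 2.8, -14.3, 0, -1, 0, 0, -0.5, 2.8, -14.3, 0, -1, 0, 0, -0.5, 2.8, -14.3, 0, -1, 0, 0, -0.5, 2.8, -14.3, 0, -1, 0, 0, -0.5, 2.8, -14.3, 0, -1, 0, 0, -0.5, 2.8, -14.3, 0, -1]'

```text
clock: 4.27
ee_pos: [0.628, -0.1651, 0.1621]
orientation: [-3.116, 1.57, 2.836]
wrist_force: [0.4, 0.6, -3.5]
opening: 0.0194
```

```bash
cat > hv.py <<'E'
from h import *
# wrench handle/socket as seen, vs prediction from the TCP
def over(S,pos,Adeg,dz=0.0824,off=(0,0)):
    th=np.radians(Adeg+90); ux=np.array([np.cos(th),np.sin(th)]); uy=np.array([-ux[1],ux[0]])
    def box(hx,hy,z): return [np.r_[pos[:2]+off[0]*ux+off[1]*uy+a*hx*ux+b*hy*uy,pos[2]-dz+z] for a,b in((1,1),(1,-1),(-1,-1),(-1,1))]
    return [box(.022,.010,.115),box(.021,.011,0),box(.021,.011,.024)]
E
python3 - <<'E'
from hv import *
s0=st(); t,s=snap("1")
for S,n,(x0,y0,w,h) in((t,"t",(365,165,70,58)),(s,"s",(270,210,75,90))):
    k=min(720//w,600//h); im=cv2.resize(S["color"][y0:y0+h,x0:x0+w,::-1],(w*k,h*k),interpolation=cv2.INTER_CUBIC)
    for b in over(S,s0["ee_pos"],A(s0["orientation"])):
        uv=((proj(S,b)-[x0,y0]+.5)*k-.5).round().astype(int); cv2.polylines(im,[uv],True,(0,255,0),1)
    cv2.imwrite(f"pics/hov_{n}.png",im)
E
```

```text
t 4.27 pos [ 628.  -165.1  162.1] A 341.0 F [ 0.4  0.6 -3.5] T [-0.065  0.119  0.008] open 19.4 q6 -6.0
```

View pics/hov_t.png

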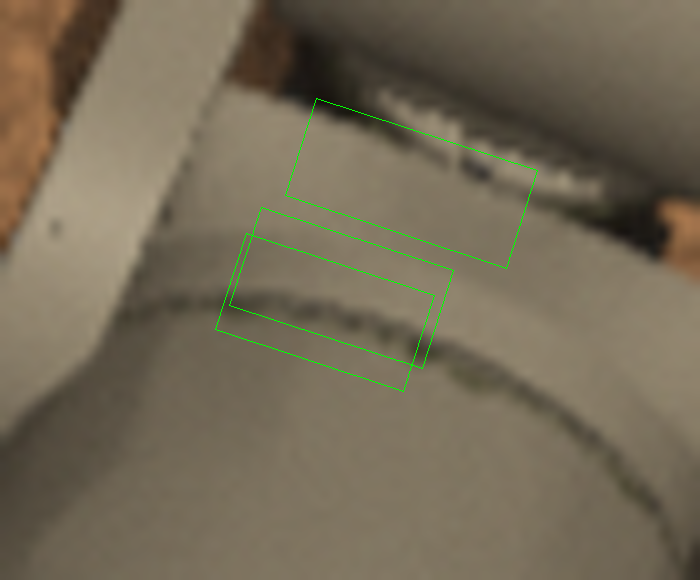

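View pics/hov_s.png

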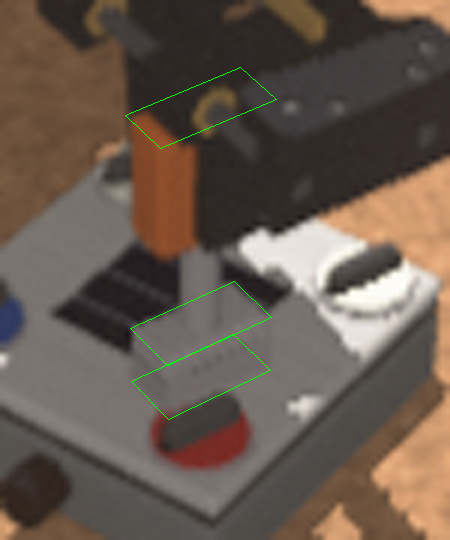

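The wrist covers the top view. The scene crop shows the projected socket outline lying on the real socket (around (290,268) in the full picture), so camera and robot agree within about a pixel. The red tab sits just below it. I descend gently.

arm_command --targets '[0, 0, 0, 0.05, -0.08, -0.6, -1, 0, 0, 0, 0.05, -0.08, -1.0, -1, 0, 0, 0, 0.05, -0.08, -1.2, -1, 0, 0, 0, 0.05, -0.08, -1.3, -1, 0, 0, 0, 0.05, -0.08, -1.4, -1, 0, 0, 0, 0.05, -0.08, -1.5, -1, 0, 0, 0, 0.05, -0.08, -1.6, -1, 0, 0, 0, 0.05, -0.08, -1.7, -1, 0, 0, 0, 0.05, -0.08, -1.8, -1, 0, 0, 0, 0.05, -0.08, -1.8, -1]'

```text
clock: 5.2
ee_pos: [0.6284, -0.1663, 0.1439]
orientation: [-3.119, 1.569, 2.832]
wrist_force: [-0.8, 0.2, -3.2]
opening: 0.0196
```

```bash
python3 -c "
from h import *
s=st()"
```

```text
t 5.2 pos [ 628.4 -166.3  143.9] A 340.9 F [-0.8  0.2 -3.2] T [-0.106  0.092  0.017] open 19.6 q6 -6.0
```

No vertical force with the mouth at 61 mm, so the pocket is over the tab. Down, then the first turn.

arm_command --targets '[0, 0, 0, 0, 0, -0.3, -1, 0, 0, 0, 0, 0, -0.6, -1, 0, 0, -0.11, 0, 0, -0.6, -1, 0, 0, -0.22, 0, 0, -0.6, -1, 0, 0, -0.33, 0, 0, -0.6, -1, 0, 0, -0.44, 0, 0, -0.6, -1, 0, 0, -0.55, 0, 0, -0.6, -1, 0, 0, -0.66, 0, 0, -0.6, -1, 0, 0, -0.77, 0, 0, -0.6, -1, 0, 0, -0.88, 0, 0, -0.6, -1]'

```text
clock: 6.03
ee_pos: [0.6282, -0.1659, 0.1371]
orientation: [-2.835, 1.568, 2.231]
wrist_force: [-0.4, 0.8, -4.7]
opening: 0.0193
```

```bash
python3 - <<'E'
from h import *
s0=st(); t,s=snap("2")
from hv import over
S=s;x0,y0,w,h=270,210,75,90;k=6
im=cv2.resize(S["color"][y0:y0+h,x0:x0+w,::-1],(w*k,h*k),interpolation=cv2.INTER_CUBIC)
for b in over(S,s0["ee_pos"],A(s0["orientation"])):
    uv=((proj(S,b)-[x0,y0]+.5)*k-.5).round().astype(int); cv2.polylines(im,[uv],True,(0,255,0),1)
cv2.imwrite("pics/turn1.png",im)
E
```

```text
t 6.03 pos [ 628.2 -165.9  137.1] A 290.2 F [-0.4  0.8 -4.7] T [0.132 0.154 0.082] open 19.3 q6 45.0
```

View pics/turn1.png

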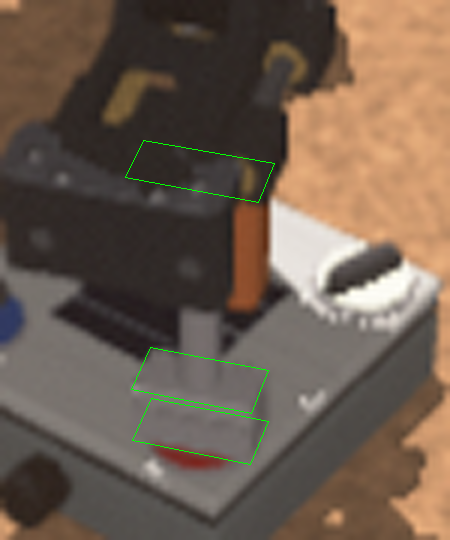

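The wrench turned 50.7° on red with a drag torque of about 0.08 N m. The crop shows the socket sitting on the red collar at about (303,285). On to red_opp.

arm_command --targets '[0, 0, 0.1, 0, 0, 0, -1, 0, 0, 0.1, 0, 0, 1.3, -1, 0, 0, 0.1, 0, 0, 2.6, -1, 0, 0, 0.2, -2.5, 2.5, 2.6, -1, 0, 0, 0.3, -5, 5, 2.6, -1, 0, 0, 0.4, -7.5, 7.5, 2.6, -1, 0, 0, 0.5, -10, 10, 2.6, -1, 0, 0, 0.6, -10, 10, 2.0, -1, 0, 0, 0.6, -10, 10, 1.5, -1, 0, 0, 0.6, -10, 10, 1.5, -1]'

```text
clock: 6.97
ee_pos: [0.5283, -0.0662, 0.1517]
orientation: [-2.797, 1.568, 2.872]
wrist_force: [0.1, -0.1, -3.8]
opening: 0.0198
```

```bash
python3 - <<'E'
from hv import *
s0=st(); t,s=snap("3")
S=s;x0,y0,w,h=250,200,100,100;k=6
im=cv2.resize(S["color"][y0:y0+h,x0:x0+w,::-1],(w*k,h*k),interpolation=cv2.INTER_CUBIC)
for b in over(S,s0["ee_pos"],A(s0["orientation"])):
    uv=((proj(S,b)-[x0,y0]+.5)*k-.5).round().astype(int); cv2.polylines(im,[uv],True,(0,255,0),1)
cv2.imwrite("pics/hov3.png",im)
E
```

```text
t 6.97 pos [528.3 -66.2 151.7] A 324.8 F [ 0.1 -0.1 -3.8] T [-0.092  0.06   0.007] open 19.8 q6 15.0
```

View pics/hov3.png

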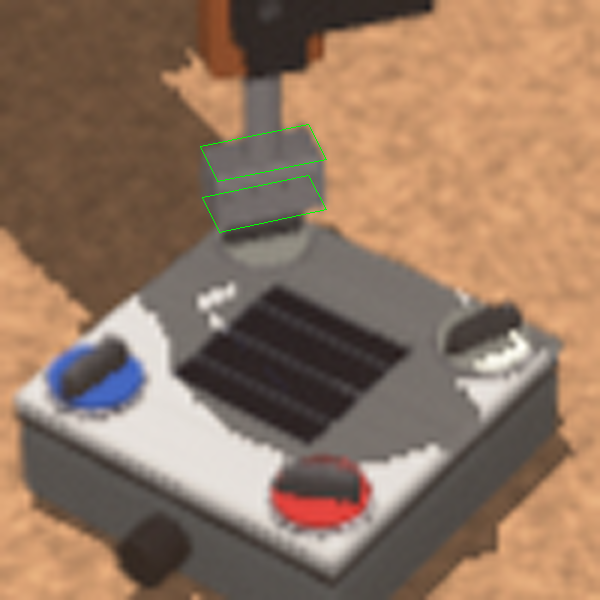

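The crop shows the red tab clearly turned, now at about (303,280) in the full picture, and the socket above red_opp at (294,233).

arm_command --targets '[0, 0, 0, 0, 0.03, -0.1, -1, 0, 0, 0, 0, 0.03, -0.2, -1, 0, 0, 0, 0, 0.03, -0.3, -1, 0, 0, 0, 0, 0.03, -0.4, -1, 0, 0, 0, 0, 0.03, -0.5, -1, 0, 0, 0, 0, 0.03, -0.6, -1, 0, 0, 0, 0, 0.03, -0.7, -1, 0, 0, 0, 0, 0.03, -0.8, -1, 0, 0, 0, 0, 0.03, -0.8, -1, 0, 0, 0, 0, 0.03, -0.8, -1]'

```text
clock: 7.9
ee_pos: [0.5288, -0.0664, 0.1442]
orientation: [-2.792, 1.569, 2.875]
wrist_force: [0.7, -0.2, -3.4]
opening: 0.0194
```

```bash
python3 - <<'E'
from meas import *
st()
print(tabs(load("scene3.npz"),{"red":(.628,-.1658)},""))
E
```

```text
t 7.9 pos [528.8 -66.4 144.2] A 324.7 F [ 0.7 -0.2 -3.4] T [-0.05   0.147 -0.017] open 19.4 q6 16.0
{'red': (np.float64(25.701263566591052), array([ 3.40186294, -5.42781104]), array([14.51313634, 25.77000058]))}
```

Red's tab now measures 25.7°, so it has turned 45°. The wrench is on red_opp, so I turn it.

arm_command --targets '[0, 0, 0, 0, 0, -0.35, -1, 0, 0, 0, 0, 0, -0.65, -1, 0, 0, -0.11, 0, 0, -0.65, -1, 0, 0, -0.22, 0, 0, -0.65, -1, 0, 0, -0.33, 0, 0, -0.65, -1, 0, 0, -0.44, 0, 0, -0.65, -1, 0, 0, -0.55, 0, 0, -0.65, -1, 0, 0, -0.66, 0, 0, -0.65, -1, 0, 0, -0.77, 0, 0, -0.65, -1, 0, 0, -0.88, 0, 0, -0.65, -1]'

```text
clock: 8.73
ee_pos: [0.5281, -0.0659, 0.1369]
orientation: [-2.468, 1.566, 2.314]
wrist_force: [-1.5, 2.0, -4.1]
opening: 0.0192
```

```bash
python3 - <<'E'
from meas import *
st()
E
```

```text
t 8.73 pos [528.1 -65.9 136.9] A 274.0 F [-1.5  2.  -4.1] T [0.463 0.437 0.077] open 19.2 q6 66.0
```

arm_command --targets '[0, 0, 0.1, 0, 0, 0, -1, 0, 0, 0.1, 0, 0, 1.3, -1, 0, 0, 0.22, 0, 0, 2.6, -1, 0, 0, 0.34, 0, -2.5, 2.6, -1, 0, 0, 0.46, 0, -5, 2.6, -1, 0, 0, 0.58, 0, -7.5, 2.6, -1, 0, 0, 0.7, 0, -10, 2.6, -1, 0, 0, 0.82, 0, -10, 2.2, -1, 0, 0, 0.94, 0, -10, 1.8, -1, 0, 0, 1.06, 0, -10, 1.6, -1]'

```text
clock: 9.57
ee_pos: [0.5278, -0.1663, 0.152]
orientation: [-2.614, 1.565, -3.05]
wrist_force: [0.7, 0.8, -2.9]
opening: 0.0196
```

```bash
python3 - <<'E'
from h import *
st(); snap("4")
E
```

```text
t 9.57 pos [ 527.8 -166.3  152. ] A 335.0 F [ 0.7  0.8 -2.9] T [-0.053  0.11  -0.011] open 19.6 q6 -4.0
```

View pics/scene4.png

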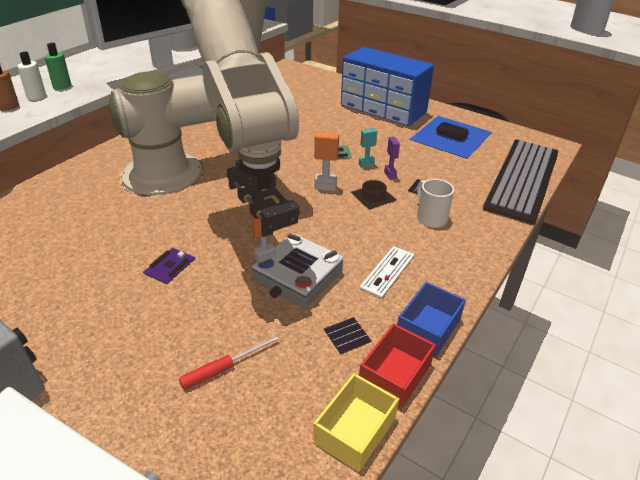

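The view shows the wrench over the blue screw, about (268,255); everything else is unmoved.

arm_command --targets '[0, 0, 0.12, 0.05, 0.03, 0, -1, 0, 0, 0.24, 0.05, 0.03, 0, -1, 0, 0, 0.36, 0.05, 0.03, 0, -1, 0, 0, 0.4, 0.05, 0.03, -0.1, -1, 0, 0, 0.4, 0.05, 0.03, -0.25, -1, 0, 0, 0.4, 0.05, 0.03, -0.4, -1, 0, 0, 0.4, 0.05, 0.03, -0.55, -1, 0, 0, 0.4, 0.05, 0.03, -0.7, -1, 0, 0, 0.4, 0.05, 0.03, -0.8, -1, 0, 0, 0.4, 0.05, 0.03, -0.8, -1]'

```text
clock: 10.5
ee_pos: [0.5283, -0.1655, 0.1439]
orientation: [-2.688, 1.565, -2.729]
wrist_force: [1.4, 0.4, -3.7]
opening: 0.0194
```

```bash
python3 - <<'E'
from meas import *
st()
print(tabs(load("scene4.npz"),{"red_opp":(.528,-.0658)},""))
E
```

```text
t 10.5 pos [ 528.3 -165.5  143.9] A 357.7 F [ 1.4  0.4 -3.7] T [-0.127 -0.006  0.009] open 19.4 q6 -27.0
{'red_opp': (np.float64(10.736381928670568), array([ 3.61472347, -6.19544096]), array([12.48409894, 26.31321818]))}
```

red_opp's tab now measures 10.7°, a turn of about 44°. The wrench is on blue, so I turn it.

arm_command --targets '[0, 0, 0, 0, 0, -0.3, -1, 0, 0, 0, 0, 0, -0.6, -1, 0, 0, -0.11, 0, 0, -0.6, -1, 0, 0, -0.22, 0, 0, -0.6, -1, 0, 0, -0.33, 0, 0, -0.6, -1, 0, 0, -0.44, 0, 0, -0.6, -1, 0, 0, -0.55, 0, 0, -0.6, -1, 0, 0, -0.66, 0, 0, -0.6, -1, 0, 0, -0.77, 0, 0, -0.6, -1, 0, 0, -0.88, 0, 0, -0.6, -1]'

```text
clock: 11.33
ee_pos: [0.5287, -0.1656, 0.1375]
orientation: [-2.772, 1.566, 2.585]
wrist_force: [2.2, -0.9, -6.3]
opening: 0.0195
```

```bash
python3 - <<'E'
from meas import *
st()
E
```

```text
t 11.33 pos [ 528.7 -165.6  137.5] A 306.9 F [ 2.2 -0.9 -6.3] T [-0.149 -0.606  0.117] open 19.5 q6 24.0
```

arm_command --targets '[0, 0, 0.1, 0, 0, 0, -1, 0, 0, 0.1, 0, 0, 1.3, -1, 0, 0, 0.1, 0, 0, 2.6, -1, 0, 0, 0.2, 2.5, 2.5, 2.6, -1, 0, 0, 0.3, 5, 5, 2.6, -1, 0, 0, 0.4, 7.5, 7.5, 2.6, -1, 0, 0, 0.5, 10, 10, 2.6, -1, 0, 0, 0.6, 10, 10, 2.0, -1, 0, 0, 0.6, 10, 10, 1.5, -1, 0, 0, 0.6, 10, 10, 1.4, -1]'

```text
clock: 12.17
ee_pos: [0.628, -0.0656, 0.1498]
orientation: [-2.854, 1.564, 3.1]
wrist_force: [-0.6, -0.4, -3.1]
opening: 0.0198
```

```bash
python3 - <<'E'
from hv import *
from meas import tabs
s0=st(); t,s=snap("5")
S=s;x0,y0,w,h=250,200,100,100;k=6
im=cv2.resize(S["color"][y0:y0+h,x0:x0+w,::-1],(w*k,h*k),interpolation=cv2.INTER_CUBIC)
for b in over(S,s0["ee_pos"],A(s0["orientation"])):
    uv=((proj(S,b)-[x0,y0]+.5)*k-.5).round().astype(int); cv2.polylines(im,[uv],True,(0,255,0),1)
cv2.imwrite("pics/hov5.png",im)
print(tabs(s,{"blue":(.528,-.1658)},""))
E
```

```text
t 12.17 pos [628.  -65.6 149.8] A 341.1 F [-0.6 -0.4 -3.1] T [-0.084  0.084  0.011] open 19.8 q6 2.0
{'blue': (np.float64(47.45527814495982), array([ 5.11513995, -5.46183206]), array([14.98328989, 25.37083104]))}
```

View pics/hov5.png

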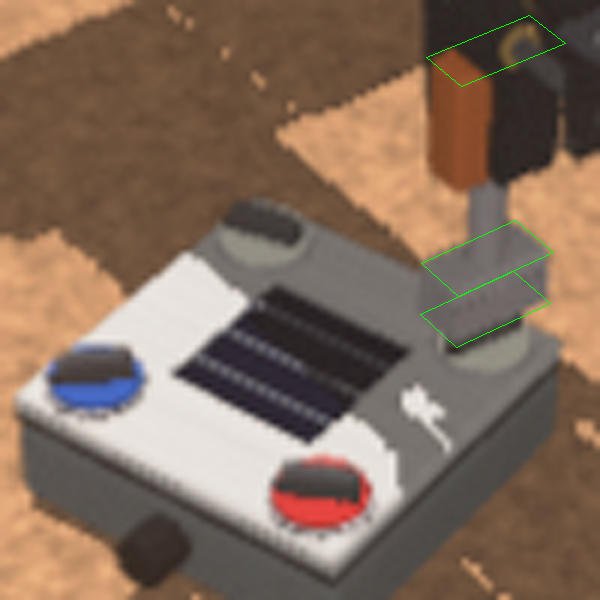

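Blue turned about 41° and red_opp is also visibly turned. The socket is over blue_opp at (330,250). Insert.

arm_command --targets '[0, 0, 0, 0.03, -0.03, -0.1, -1, 0, 0, 0, 0.03, -0.03, -0.2, -1, 0, 0, 0, 0.03, -0.03, -0.3, -1, 0, 0, 0, 0.03, -0.03, -0.4, -1, 0, 0, 0, 0.03, -0.03, -0.5, -1, 0, 0, 0, 0.03, -0.03, -0.6, -1, 0, 0, 0, 0.03, -0.03, -0.65, -1, 0, 0, 0, 0.03, -0.03, -0.7, -1, 0, 0, 0, 0.03, -0.03, -0.7, -1, 0, 0, 0, 0.03, -0.03, -0.7, -1]'

```text
clock: 13.1
ee_pos: [0.6284, -0.0666, 0.144]
orientation: [-2.816, 1.565, 3.137]
wrist_force: [-0.2, 0.3, -2.9]
opening: 0.0196
```

```bash
python3 -c "
from h import *
st()"
```

```text
t 13.1 pos [628.4 -66.6 144. ] A 341.1 F [-0.2  0.3 -2.9] T [-0.047  0.084 -0.019] open 19.6 q6 2.0
```

arm_command --targets '[0, 0, 0, 0, 0.03, -0.3, -1, 0, 0, 0, 0, 0.05, -0.6, -1, 0, 0, -0.11, 0, 0.05, -0.6, -1, 0, 0, -0.22, 0, 0.05, -0.6, -1, 0, 0, -0.33, 0, 0.05, -0.6, -1, 0, 0, -0.44, 0, 0.05, -0.6, -1, 0, 0, -0.55, 0, 0.05, -0.6, -1, 0, 0, -0.66, 0, 0.05, -0.6, -1, 0, 0, -0.77, 0, 0.05, -0.6, -1, 0, 0, -0.88, 0, 0.05, -0.6, -1]'

```text
clock: 13.93
ee_pos: [0.6284, -0.066, 0.1374]
orientation: [-2.804, 1.565, 2.264]
wrist_force: [1.4, -1.5, -4.8]
opening: 0.0192
```

```bash
python3 -c "
from h import *
st()"
```

```text
t 13.93 pos [628.4 -66.  137.4] A 290.4 F [ 1.4 -1.5 -4.8] T [ 0.004 -0.153  0.108] open 19.2 q6 53.0
```

arm_command --targets '[0, 0, 0.1, 0, 0, 0, -1, 0, 0, 0.1, 0, 0, 1.3, -1, 0, 0, 0.1, 0, 0, 2.6, -1, 0, 0, 0.1, 0, -3, 2.6, -1, 0, 0, 0.1, 0, -6, 2.6, -1, 0, 0, 0.1, 0, -9, 2.6, -1, 0, 0, 0.1, 0, -10, 2.6, -1, 0, 0, 0.1, 0, -10, 2.0, -1, 0, 0, 0.1, 0, -10, 1.4, -1, 0, 0, 0.1, 0, -10, 1.4, -1]'

```text
clock: 14.77
ee_pos: [0.6278, -0.1643, 0.1493]
orientation: [-2.721, 1.561, 2.448]
wrist_force: [-0.1, 0.8, -4.1]
opening: 0.0195
```

```bash
python3 - <<'E'
from meas import *
s0=st(); t,s=snap("6")
C={"blue":(.528,-.1658),"blue_opp":(.628,-.0658),"red_opp":(.528,-.0658)}
for S in (t,s):
  for k,v in tabs(S,C,"").items(): print(k,round(v[0],1),v[2].round(1))
cv2.imwrite("pics/s6.png",cv2.resize(s["color"][200:300,250:350,::-1],(600,600),interpolation=cv2.INTER_CUBIC))
E
```

```text
t 14.77 pos [ 627.8 -164.3  149.3] A 296.1 F [-0.1  0.8 -4.1] T [0.012 0.16  0.003] open 19.5 q6 39.0Traceback (most recent call last):
  File "<stdin>", line 5, in <module>
  File "meas.py", line 15, in tabs
    i=1+np.argmax(st[1:,4]); q=np.c_[X[l==i],Y[l==i]]
        ~~~~~~~~~^^^^^^^^^^
    return _wrapfunc(a, 'argmax', axis=axis, out=out, **kwds)
    return bound(*args, **kwds)
ValueError: attempt to get argmax of an empty sequence
```

```bash
python3 - <<'E'
from meas import *
s=load("scene6.npz")
C={"blue":(.528,-.1658),"blue_opp":(.628,-.0658),"red_opp":(.528,-.0658)}
for k,v in tabs(s,C,"").items(): print(k,round(v[0],1),v[2].round(1))
cv2.imwrite("pics/s6.png",cv2.resize(s["color"][200:300,250:350,::-1],(600,600),interpolation=cv2.INTER_CUBIC))
E
```

```text
blue 27.8 [21.5 29.3]
blue_opp 29.0 [13.1 25.7]
red_opp 0.0 [31.1 31.1]
```

View pics/s6.png

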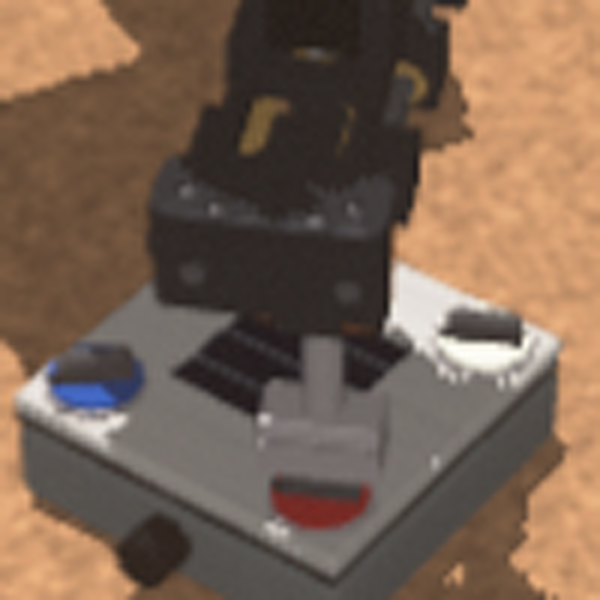

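arm_command --targets '[0, 0, 0, 0.05, -0.15, 0, -1, 0, 0, 0, 0.05, -0.17, -0.1, -1, 0, 0, 0, 0.05, -0.17, -0.2, -1, 0, 0, 0, 0.05, -0.17, -0.3, -1, 0, 0, 0, 0.05, -0.17, -0.4, -1, 0, 0, 0, 0.05, -0.17, -0.5, -1, 0, 0, 0, 0.05, -0.17, -0.6, -1, 0, 0, 0, 0.05, -0.17, -0.6, -1, 0, 0, 0, 0.05, -0.17, -0.6, -1, 0, 0, 0, 0.05, -0.17, -0.6, -1]'

```text
clock: 15.7
ee_pos: [0.6289, -0.1662, 0.1449]
orientation: [-2.777, 1.564, 2.393]
wrist_force: [-0.6, -0.0, -2.4]
opening: 0.0196
```

```bash
python3 -c "
from h import *
st()"
```

```text
t 15.7 pos [ 628.9 -166.2  144.9] A 296.2 F [-0.6 -0.  -2.4] T [-0.029  0.185 -0.041] open 19.6 q6 39.0
```

The crop shows the blue_opp tab turned (29°, about 42° of turn) and the socket over red at (303,280). It is inserted. Now the approach toward the bite window.

arm_command --targets '[0, 0, 0, 0, 0, -0.35, -1, 0, 0, 0, -0.03, 0.03, -0.7, -1, 0, 0, -0.05, -0.05, 0.03, -0.7, -1, 0, 0, -0.1, -0.05, 0.03, -0.7, -1, 0, 0, -0.15, -0.05, 0.03, -0.7, -1, 0, 0, -0.18, -0.05, 0.03, -0.7, -1, 0, 0, -0.2, -0.05, 0.03, -0.7, -1, 0, 0, -0.22, -0.05, 0.03, -0.7, -1, 0, 0, -0.24, -0.05, 0.03, -0.7, -1, 0, 0, -0.25, -0.05, 0.03, -0.7, -1]'

```text
clock: 16.53
ee_pos: [0.6282, -0.166, 0.1375]
orientation: [-2.717, 1.563, 2.2]
wrist_force: [-0.2, -1.2, -5.5]
opening: 0.0199
```

```bash
python3 -c "
from h import *
st()"
```

```text
t 16.53 pos [ 628.2 -166.   137.5] A 281.8 F [-0.2 -1.2 -5.5] T [-0.321  0.087  0.045] open 19.9 q6 53.0
```

arm_command --targets '[0, 0, -0.01, 0, 0, 0, -1, 0, 0, -0.02, 0, 0, 0, -1, 0, 0, -0.03, 0, 0, 0, -1, 0, 0, -0.04, 0, 0, 0, -1, 0, 0, -0.05, 0, 0, 0, -1, 0, 0, -0.06, 0, 0, 0, -1, 0, 0, -0.07, 0, 0, 0, -1, 0, 0, -0.08, 0, 0, 0, -1, 0, 0, -0.09, 0, 0, 0, -1, 0, 0, -0.1, 0, 0, 0, -1]'

```text
clock: 17.37
ee_pos: [0.6282, -0.166, 0.1375]
orientation: [-2.707, 1.563, 2.11]
wrist_force: [-0.5, -0.8, -6.0]
opening: 0.0203
```

```bash
python3 -c "
from h import *
st()"
```

```text
t 17.37 pos [ 628.2 -166.   137.5] A 276.0 F [-0.5 -0.8 -6. ] T [-0.345  0.155  0.066] open 20.3 q6 59.0
```

arm_command --targets '[0, 0, -0.01, 0, 0, 0, -1, 0, 0, -0.02, 0, 0, 0, -1, 0, 0, -0.03, 0, 0, 0, -1, 0, 0, -0.04, 0, 0, 0, -1, 0, 0, -0.05, 0, 0, 0, -1, 0, 0, -0.06, 0, 0, 0, -1, 0, 0, -0.07, 0, 0, 0, -1, 0, 0, -0.08, 0, 0, 0, -1, 0, 0, -0.09, 0, 0, 0, -1, 0, 0, -0.1, 0, 0, 0, -1]'

```text
clock: 18.2
ee_pos: [0.6282, -0.1659, 0.1375]
orientation: [-2.702, 1.563, 2.014]
wrist_force: [-0.5, -0.8, -6.4]
opening: 0.0197
```

```bash
python3 -c "
from h import *
st()"
```

```text
t 18.2 pos [ 628.2 -165.9  137.5] A 270.2 F [-0.5 -0.8 -6.4] T [-0.332  0.19   0.431] open 19.7 q6 64.0
```

Torque jumped to 0.43 N m: bitten. About 7° more.

arm_command --targets '[0, 0, -0.015, 0, 0, 0, -1, 0, 0, -0.03, 0, 0, 0, -1, 0, 0, -0.045, 0, 0, 0, -1, 0, 0, -0.06, 0, 0, 0, -1, 0, 0, -0.075, 0, 0, 0, -1, 0, 0, -0.09, 0, 0, 0, -1, 0, 0, -0.105, 0, 0, 0, -1, 0, 0, -0.12, 0, 0, 0, -1, 0, 0, -0.12, 0, 0, 0, -1, 0, 0, -0.12, 0, 0, 0, -1]'

```text
clock: 19.03
ee_pos: [0.6282, -0.1659, 0.1375]
orientation: [-2.692, 1.563, 1.905]
wrist_force: [-1.1, -0.6, -5.6]
opening: 0.0196
```

```bash
python3 -c "
from h import *
st()"
```

```text
t 19.03 pos [ 628.2 -165.9  137.5] A 263.3 F [-1.1 -0.6 -5.6] T [-0.202  0.263  0.363] open 19.6 q6 71.0
```

arm_command --targets '[0, 0, 0.06, 0, 0, 0, -1, 0, 0, 0.12, 0, 0, 0, -1, 0, 0, 0.12, 0, 0, 1.3, -1, 0, 0, 0.12, 0, 0, 2.6, -1, 0, 0, 0.2, -2.5, 2.5, 2.6, -1, 0, 0, 0.25, -5, 5, 2.6, -1, 0, 0, 0.3, -7.5, 7.5, 2.6, -1, 0, 0, 0.3, -10, 10, 2.6, -1, 0, 0, 0.3, -10, 10, 2.0, -1, 0, 0, 0.3, -10, 10, 1.4, -1]'

```text
clock: 19.87
ee_pos: [0.5281, -0.065, 0.1525]
orientation: [-2.968, 1.565, 1.929]
wrist_force: [0.2, -0.5, -2.2]
opening: 0.0191
```

```bash
python3 - <<'E'
from hv import *
from meas import tabs
s0=st(); t,s=snap("7")
S=s;x0,y0,w,h=250,200,100,100;k=6
im=cv2.resize(S["color"][y0:y0+h,x0:x0+w,::-1],(w*k,h*k),interpolation=cv2.INTER_CUBIC)
for b in over(S,s0["ee_pos"],A(s0["orientation"])):
    uv=((proj(S,b)-[x0,y0]+.5)*k-.5).round().astype(int); cv2.polylines(im,[uv],True,(0,255,0),1)
cv2.imwrite("pics/hov7.png",im)
print(tabs(s,{"red":(.628,-.1658),"blue":(.528,-.1658)},""))
E
```

```text
t 19.87 pos [528.1 -65.  152.5] A 280.6 F [ 0.2 -0.5 -2.2] T [-0.016  0.07  -0.011] open 19.1 q6 60.0
{'red': (np.float64(177.78768480434704), array([ 2.05166185, -5.19761561]), array([12.29411767, 28.36489257])), 'blue': (np.float64(47.38808177721033), array([ 5.27662812, -5.28575776]), array([15.57322889, 25.64635685]))}
```

View pics/hov7.png

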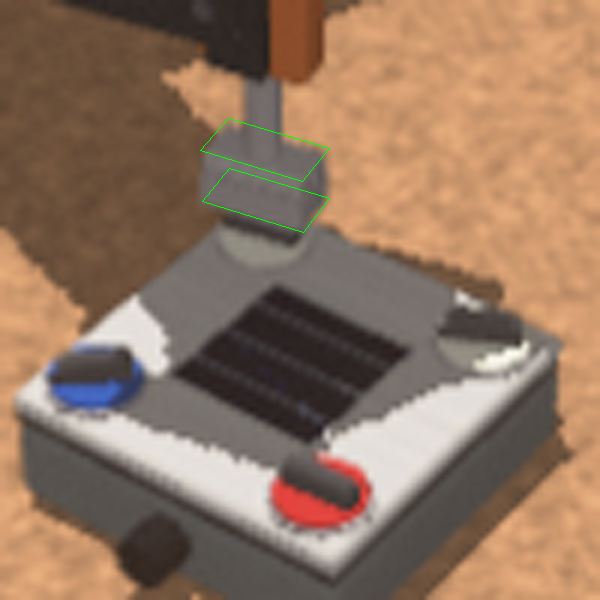

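Red's tab is at −2°, which fits the wrench angle plus its play. The socket is over red_opp at (294,233).

arm_command --targets '[0, 0, 0, 0.03, -0.1, 0, -1, 0, 0, 0, 0.03, -0.1, -0.15, -1, 0, 0, 0, 0.03, -0.1, -0.3, -1, 0, 0, 0, 0.03, -0.1, -0.45, -1, 0, 0, 0, 0.03, -0.1, -0.55, -1, 0, 0, 0, 0.03, -0.1, -0.65, -1, 0, 0, 0, 0.03, -0.1, -0.75, -1, 0, 0, 0, 0.03, -0.1, -0.85, -1, 0, 0, 0, 0.03, -0.1, -0.85, -1, 0, 0, 0, 0.03, -0.1, -0.85, -1]'

```text
clock: 20.8
ee_pos: [0.5289, -0.0672, 0.1426]
orientation: [-2.707, 1.563, 2.188]
wrist_force: [-0.4, -0.4, -2.9]
opening: 0.0192
```

```bash
python3 -c "
from h import *
st()"
```

```text
t 20.8 pos [528.9 -67.2 142.6] A 280.5 F [-0.4 -0.4 -2.9] T [-0.022  0.129  0.004] open 19.2 q6 59.0
```

arm_command --targets '[0, 0, 0, -0.03, 0.05, -0.25, -1, 0, 0, 0, -0.06, 0.1, -0.5, -1, 0, 0, -0.05, -0.06, 0.1, -0.5, -1, 0, 0, -0.1, -0.06, 0.1, -0.5, -1, 0, 0, -0.15, -0.06, 0.1, -0.5, -1, 0, 0, -0.18, -0.06, 0.1, -0.5, -1, 0, 0, -0.2, -0.06, 0.1, -0.5, -1, 0, 0, -0.22, -0.06, 0.1, -0.5, -1, 0, 0, -0.24, -0.06, 0.1, -0.5, -1, 0, 0, -0.25, -0.06, 0.1, -0.5, -1]'

```text
clock: 21.63
ee_pos: [0.528, -0.066, 0.1373]
orientation: [-2.645, 1.562, 1.999]
wrist_force: [-0.8, 1.1, -4.2]
opening: 0.0192
```

```bash
python3 -c "
from h import *
st()"
```

```text
t 21.63 pos [528.  -66.  137.3] A 266.1 F [-0.8  1.1 -4.2] T [0.216 0.32  0.063] open 19.2 q6 74.0
```

arm_command --targets '[0, 0, -0.01, 0, 0, 0, -1, 0, 0, -0.02, 0, 0, 0, -1, 0, 0, -0.03, 0, 0, 0, -1, 0, 0, -0.04, 0, 0, 0, -1, 0, 0, -0.05, 0, 0, 0, -1, 0, 0, -0.06, 0, 0, 0, -1, 0, 0, -0.07, 0, 0, 0, -1, 0, 0, -0.08, 0, 0, 0, -1, 0, 0, -0.09, 0, 0, 0, -1, 0, 0, -0.1, 0, 0, 0, -1]'

```text
clock: 22.47
ee_pos: [0.528, -0.066, 0.1373]
orientation: [-2.639, 1.562, 1.905]
wrist_force: [-0.7, 1.4, -4.1]
opening: 0.0193
```

```bash
python3 -c "
from h import *
st()"
```

```text
t 22.47 pos [528.  -66.  137.3] A 260.3 F [-0.7  1.4 -4.1] T [0.322 0.275 0.047] open 19.3 q6 80.0
```

arm_command --targets '[0, 0, -0.01, 0, 0, 0, -1, 0, 0, -0.02, 0, 0, 0, -1, 0, 0, -0.03, 0, 0, 0, -1, 0, 0, -0.04, 0, 0, 0, -1, 0, 0, -0.05, 0, 0, 0, -1, 0, 0, -0.06, 0, 0, 0, -1, 0, 0, -0.07, 0, 0, 0, -1, 0, 0, -0.08, 0, 0, 0, -1, 0, 0, -0.09, 0, 0, 0, -1, 0, 0, -0.1, 0, 0, 0, -1]'

```text
clock: 23.3
ee_pos: [0.528, -0.066, 0.1373]
orientation: [-2.637, 1.562, 1.805]
wrist_force: [-2.0, 1.1, -5.2]
opening: 0.0197
```

```bash
python3 -c "
from h import *
st()"
```

```text
t 23.3 pos [528.  -66.  137.3] A 254.5 F [-2.   1.1 -5.2] T [0.398 0.299 0.07 ] open 19.7 q6 85.0
```

arm_command --targets '[0, 0, -0.01, 0, 0, 0, -1, 0, 0, -0.02, 0, 0, 0, -1, 0, 0, -0.03, 0, 0, 0, -1, 0, 0, -0.04, 0, 0, 0, -1, 0, 0, -0.05, 0, 0, 0, -1, 0, 0, -0.06, 0, 0, 0, -1, 0, 0, -0.07, 0, 0, 0, -1, 0, 0, -0.08, 0, 0, 0, -1, 0, 0, -0.09, 0, 0, 0, -1, 0, 0, -0.1, 0, 0, 0, -1]'

```text
clock: 24.13
ee_pos: [0.528, -0.0659, 0.1373]
orientation: [-2.629, 1.562, 1.712]
wrist_force: [-1.4, 2.6, -4.4]
opening: 0.0193
```

```bash
python3 -c "
from h import *
st()"
```

```text
t 24.13 pos [528.  -65.9 137.3] A 248.7 F [-1.4  2.6 -4.4] T [0.56  0.368 0.139] open 19.3 q6 91.0
```

arm_command --targets '[0, 0, -0.01, 0, 0, 0, -1, 0, 0, -0.02, 0, 0, 0, -1, 0, 0, -0.03, 0, 0, 0, -1, 0, 0, -0.04, 0, 0, 0, -1, 0, 0, -0.05, 0, 0, 0, -1, 0, 0, -0.06, 0, 0, 0, -1, 0, 0, -0.06, 0, 0, 0, -1, 0, 0, -0.06, 0, 0, 0, -1, 0, 0, -0.06, 0, 0, 0, -1, 0, 0, -0.06, 0, 0, 0, -1]'

```text
clock: 24.97
ee_pos: [0.528, -0.0659, 0.1373]
orientation: [-2.633, 1.562, 1.648]
wrist_force: [-0.6, 2.4, -3.8]
opening: 0.0194
```

```bash
python3 -c "
from h import *
st()"
```

```text
t 24.97 pos [528.  -65.9 137.3] A 245.3 F [-0.6  2.4 -3.8] T [0.651 0.349 0.069] open 19.4 q6 95.0
```

arm_command --targets '[0, 0, -0.01, 0, 0, 0, -1, 0, 0, -0.02, 0, 0, 0, -1, 0, 0, -0.03, 0, 0, 0, -1, 0, 0, -0.04, 0, 0, 0, -1, 0, 0, -0.05, 0, 0, 0, -1, 0, 0, -0.06, 0, 0, 0, -1, 0, 0, -0.07, 0, 0, 0, -1, 0, 0, -0.08, 0, 0, 0, -1, 0, 0, -0.09, 0, 0, 0, -1, 0, 0, -0.1, 0, 0, 0, -1]'

```text
clock: 25.8
ee_pos: [0.528, -0.0659, 0.1373]
orientation: [-2.619, 1.562, 1.561]
wrist_force: [0.6, 2.5, -4.1]
opening: 0.0196
```

```bash
python3 -c "
from h import *
st()"
```

```text
t 25.8 pos [528.  -65.9 137.3] A 239.5 F [ 0.6  2.5 -4.1] T [0.78  0.361 0.384] open 19.6 q6 100.0
```

Bitten on red_opp (0.38 N m). About 7° more.

arm_command --targets '[0, 0, -0.015, 0, 0, 0, -1, 0, 0, -0.03, 0, 0, 0, -1, 0, 0, -0.045, 0, 0, 0, -1, 0, 0, -0.06, 0, 0, 0, -1, 0, 0, -0.075, 0, 0, 0, -1, 0, 0, -0.09, 0, 0, 0, -1, 0, 0, -0.105, 0, 0, 0, -1, 0, 0, -0.12, 0, 0, 0, -1, 0, 0, -0.12, 0, 0, 0, -1, 0, 0, -0.12, 0, 0, 0, -1]'

```text
clock: 26.63
ee_pos: [0.528, -0.0658, 0.1372]
orientation: [-2.615, 1.562, 1.446]
wrist_force: [-0.5, 4.3, -3.5]
opening: 0.0196
```

```bash
python3 -c "
from h import *
st()"
```

```text
t 26.63 pos [528.  -65.8 137.2] A 232.6 F [-0.5  4.3 -3.5] T [0.88  0.271 0.395] open 19.6 q6 107.0
```

arm_command --targets '[0, 0, 0.11, 0, 0, 0, -1, 0, 0, 0.12, 0, 0, 1.3, -1, 0, 0, 0.24, 0, 0, 2.6, -1, 0, 0, 0.36, 0, -2.5, 2.6, -1, 0, 0, 0.48, 0, -5, 2.6, -1, 0, 0, 0.6, 0, -7.5, 2.6, -1, 0, 0, 0.72, 0, -10, 2.6, -1, 0, 0, 0.84, 0, -10, 2.2, -1, 0, 0, 0.96, 0, -10, 1.8, -1, 0, 0, 1.08, 0, -10, 1.6, -1]'

```text
clock: 27.47
ee_pos: [0.528, -0.1671, 0.1531]
orientation: [-2.504, 1.563, 2.64]
wrist_force: [-0.5, -0.0, -2.6]
opening: 0.0195
```

```bash
python3 - <<'E'
from meas import *
st(); t,s=snap("8")
print(tabs(s,{"red":(.628,-.1658),"red_opp":(.528,-.0658)},""))
cv2.imwrite("pics/s8.png",cv2.resize(s["color"][200:300,250:350,::-1],(600,600),interpolation=cv2.INTER_CUBIC))
E
```

```text
t 27.47 pos [ 528.  -167.1  153.1] A 294.8 F [-0.5 -0.  -2.6] T [-0.018  0.138  0.036] open 19.5 q6 36.0
{'red': (np.float64(158.69612474835625), array([ 0.57241379, -3.02823276]), array([20.85029029, 31.96554057])), 'red_opp': (np.float64(150.76276548457795), array([ 2.6589404 , -4.89845475]), array([ 8.74244436, 26.14647298]))}
```

View pics/s8.png

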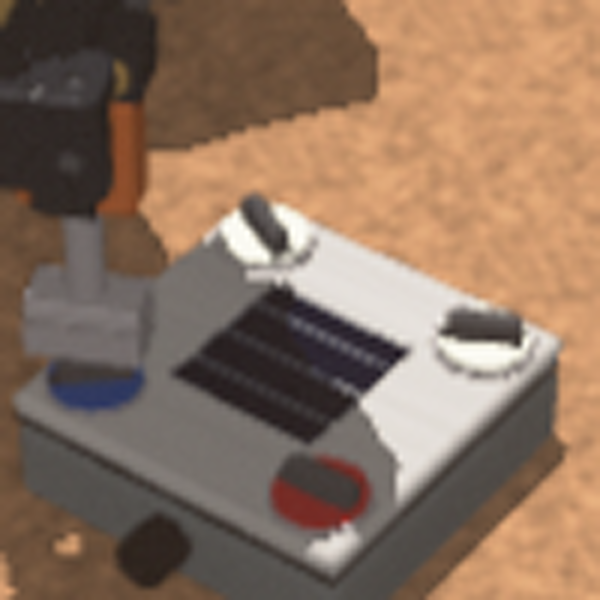

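red_opp's tab is at −29° and red's is unchanged. The socket is over blue at (265,255). Finish the rotation and insert.

arm_command --targets '[0, 0, 0.12, 0.04, 0.14, 0, -1, 0, 0, 0.24, 0.04, 0.14, 0, -1, 0, 0, 0.36, 0.04, 0.14, -0.1, -1, 0, 0, 0.37, 0.04, 0.14, -0.25, -1, 0, 0, 0.37, 0.04, 0.14, -0.4, -1, 0, 0, 0.37, 0.04, 0.14, -0.55, -1, 0, 0, 0.37, 0.04, 0.14, -0.7, -1, 0, 0, 0.37, 0.04, 0.14, -0.8, -1, 0, 0, 0.37, 0.04, 0.14, -0.9, -1, 0, 0, 0.37, 0.04, 0.14, -0.9, -1]'

```text
clock: 28.4
ee_pos: [0.5283, -0.1652, 0.144]
orientation: [-2.536, 1.562, 2.974]
wrist_force: [0.3, 0.7, -2.6]
opening: 0.0195
```

```bash
python3 -c "
from h import *
st()"
```

```text
t 28.4 pos [ 528.3 -165.2  144. ] A 315.7 F [ 0.3  0.7 -2.6] T [0.012 0.109 0.003] open 19.5 q6 15.0
```

arm_command --targets '[0, 0, 0, 0, -0.03, -0.35, -1, 0, 0, 0, 0, -0.06, -0.65, -1, 0, 0, -0.05, 0, -0.06, -0.65, -1, 0, 0, -0.1, 0, -0.06, -0.65, -1, 0, 0, -0.15, 0, -0.06, -0.65, -1, 0, 0, -0.2, 0, -0.06, -0.65, -1, 0, 0, -0.22, 0, -0.06, -0.65, -1, 0, 0, -0.24, 0, -0.06, -0.65, -1, 0, 0, -0.26, 0, -0.06, -0.65, -1, 0, 0, -0.27, 0, -0.06, -0.65, -1]'

```text
clock: 29.23
ee_pos: [0.5284, -0.1659, 0.1374]
orientation: [-2.518, 1.563, 2.721]
wrist_force: [1.4, -2.4, -6.0]
opening: 0.0198
```

```bash
python3 -c "
from h import *
st()"
```

```text
t 29.23 pos [ 528.4 -165.9  137.4] A 300.2 F [ 1.4 -2.4 -6. ] T [-0.475 -0.351  0.09 ] open 19.8 q6 30.0
```

arm_command --targets '[0, 0, -0.01, 0, 0, 0, -1, 0, 0, -0.02, 0, 0, 0, -1, 0, 0, -0.03, 0, 0, 0, -1, 0, 0, -0.04, 0, 0, 0, -1, 0, 0, -0.05, 0, 0, 0, -1, 0, 0, -0.06, 0, 0, 0, -1, 0, 0, -0.07, 0, 0, 0, -1, 0, 0, -0.08, 0, 0, 0, -1, 0, 0, -0.09, 0, 0, 0, -1, 0, 0, -0.1, 0, 0, 0, -1]'

```text
clock: 30.07
ee_pos: [0.5284, -0.1659, 0.1373]
orientation: [-2.515, 1.563, 2.623]
wrist_force: [1.4, -2.0, -5.4]
opening: 0.0198
```

```bash
python3 -c "
from h import *
st()"
```

```text
t 30.07 pos [ 528.4 -165.9  137.3] A 294.4 F [ 1.4 -2.  -5.4] T [-0.426 -0.224  0.072] open 19.8 q6 36.0
```

arm_command --targets '[0, 0, -0.01, 0, 0, 0, -1, 0, 0, -0.02, 0, 0, 0, -1, 0, 0, -0.03, 0, 0, 0, -1, 0, 0, -0.04, 0, 0, 0, -1, 0, 0, -0.05, 0, 0, 0, -1, 0, 0, -0.06, 0, 0, 0, -1, 0, 0, -0.07, 0, 0, 0, -1, 0, 0, -0.08, 0, 0, 0, -1, 0, 0, -0.09, 0, 0, 0, -1, 0, 0, -0.1, 0, 0, 0, -1]'

```text
clock: 30.9
ee_pos: [0.5284, -0.1659, 0.1373]
orientation: [-2.508, 1.563, 2.529]
wrist_force: [1.2, -1.8, -4.4]
opening: 0.0193
```

```bash
python3 -c "
from h import *
st()"
```

```text
t 30.9 pos [ 528.4 -165.9  137.3] A 288.6 F [ 1.2 -1.8 -4.4] T [-0.397 -0.128  0.068] open 19.3 q6 42.0
```

arm_command --targets '[0, 0, -0.01, 0, 0, 0, -1, 0, 0, -0.02, 0, 0, 0, -1, 0, 0, -0.03, 0, 0, 0, -1, 0, 0, -0.04, 0, 0, 0, -1, 0, 0, -0.05, 0, 0, 0, -1, 0, 0, -0.06, 0, 0, 0, -1, 0, 0, -0.07, 0, 0, 0, -1, 0, 0, -0.08, 0, 0, 0, -1, 0, 0, -0.09, 0, 0, 0, -1, 0, 0, -0.1, 0, 0, 0, -1]'

```text
clock: 31.73
ee_pos: [0.5284, -0.1659, 0.1373]
orientation: [-2.512, 1.563, 2.424]
wrist_force: [1.2, -1.0, -4.9]
opening: 0.0195
```

```bash
python3 -c "
from h import *
st()"
```

```text
t 31.73 pos [ 528.4 -165.9  137.3] A 282.8 F [ 1.2 -1.  -4.9] T [-0.388 -0.037  0.081] open 19.5 q6 48.0
```

arm_command --targets '[0, 0, -0.01, 0, 0, 0, -1, 0, 0, -0.02, 0, 0, 0, -1, 0, 0, -0.03, 0, 0, 0, -1, 0, 0, -0.04, 0, 0, 0, -1, 0, 0, -0.05, 0, 0, 0, -1, 0, 0, -0.06, 0, 0, 0, -1, 0, 0, -0.07, 0, 0, 0, -1, 0, 0, -0.08, 0, 0, 0, -1, 0, 0, -0.09, 0, 0, 0, -1, 0, 0, -0.1, 0, 0, 0, -1]'

```text
clock: 32.57
ee_pos: [0.5283, -0.1659, 0.1373]
orientation: [-2.502, 1.562, 2.333]
wrist_force: [1.2, -0.6, -4.1]
opening: 0.0195
```

```bash
python3 -c "
from h import *
st()"
```

```text
t 32.57 pos [ 528.3 -165.9  137.3] A 277.0 F [ 1.2 -0.6 -4.1] T [-0.338  0.041  0.068] open 19.5 q6 53.0
```

arm_command --targets '[0, 0, -0.01, 0, 0, 0, -1, 0, 0, -0.02, 0, 0, 0, -1, 0, 0, -0.03, 0, 0, 0, -1, 0, 0, -0.04, 0, 0, 0, -1, 0, 0, -0.05, 0, 0, 0, -1, 0, 0, -0.06, 0, 0, 0, -1, 0, 0, -0.07, 0, 0, 0, -1, 0, 0, -0.08, 0, 0, 0, -1, 0, 0, -0.09, 0, 0, 0, -1, 0, 0, -0.1, 0, 0, 0, -1]'

```text
clock: 33.4
ee_pos: [0.5283, -0.1659, 0.1373]
orientation: [-2.501, 1.562, 2.233]
wrist_force: [0.3, -1.1, -4.4]
opening: 0.0193
```

```bash
python3 -c "
from h import *
st()"
```

```text
t 33.4 pos [ 528.3 -165.9  137.3] A 271.2 F [ 0.3 -1.1 -4.4] T [-0.255  0.045  0.109] open 19.3 q6 59.0
```

arm_command --targets '[0, 0, -0.01, 0, 0, 0, -1, 0, 0, -0.02, 0, 0, 0, -1, 0, 0, -0.03, 0, 0, 0, -1, 0, 0, -0.04, 0, 0, 0, -1, 0, 0, -0.05, 0, 0, 0, -1, 0, 0, -0.06, 0, 0, 0, -1, 0, 0, -0.07, 0, 0, 0, -1, 0, 0, -0.08, 0, 0, 0, -1, 0, 0, -0.09, 0, 0, 0, -1, 0, 0, -0.1, 0, 0, 0, -1]'

```text
clock: 34.23
ee_pos: [0.5283, -0.1659, 0.1373]
orientation: [-2.491, 1.562, 2.142]
wrist_force: [0.4, -0.8, -4.3]
opening: 0.0198
```

```bash
python3 -c "
from h import *
st()"
```

```text
t 34.23 pos [ 528.3 -165.9  137.3] A 265.5 F [ 0.4 -0.8 -4.3] T [-0.215  0.045  0.202] open 19.8 q6 65.0
```

arm_command --targets '[0, 0, -0.01, 0, 0, 0, -1, 0, 0, -0.02, 0, 0, 0, -1, 0, 0, -0.03, 0, 0, 0, -1, 0, 0, -0.04, 0, 0, 0, -1, 0, 0, -0.05, 0, 0, 0, -1, 0, 0, -0.06, 0, 0, 0, -1, 0, 0, -0.06, 0, 0, 0, -1, 0, 0, -0.06, 0, 0, 0, -1, 0, 0, -0.06, 0, 0, 0, -1, 0, 0, -0.06, 0, 0, 0, -1]'

```text
clock: 35.07
ee_pos: [0.5283, -0.1659, 0.1373]
orientation: [-2.491, 1.562, 2.083]
wrist_force: [-1.0, -0.9, -4.6]
opening: 0.0191
```

```bash
python3 -c "
from h import *
st()"
```

```text
t 35.07 pos [ 528.3 -165.9  137.3] A 262.0 F [-1.  -0.9 -4.6] T [-0.171  0.19   0.351] open 19.1 q6 68.0
```

Bitten on blue (0.35 N m while holding). About 7° more.

arm_command --targets '[0, 0, -0.015, 0, 0, 0, -1, 0, 0, -0.03, 0, 0, 0, -1, 0, 0, -0.045, 0, 0, 0, -1, 0, 0, -0.06, 0, 0, 0, -1, 0, 0, -0.075, 0, 0, 0, -1, 0, 0, -0.09, 0, 0, 0, -1, 0, 0, -0.105, 0, 0, 0, -1, 0, 0, -0.12, 0, 0, 0, -1, 0, 0, -0.12, 0, 0, 0, -1, 0, 0, -0.12, 0, 0, 0, -1]'

```text
clock: 35.9
ee_pos: [0.5283, -0.1658, 0.1373]
orientation: [-2.486, 1.562, 1.967]
wrist_force: [-0.6, -0.2, -3.5]
opening: 0.0196
```

```bash
python3 -c "
from h import *
st()"
```

```text
t 35.9 pos [ 528.3 -165.8  137.3] A 255.1 F [-0.6 -0.2 -3.5] T [-0.119  0.211  0.389] open 19.6 q6 75.0
```

arm_command --targets '[0, 0, 0.11, 0, 0, 0, -1, 0, 0, 0.12, 0, 0, 1.3, -1, 0, 0, 0.24, 0, 0, 2.6, -1, 0, 0, 0.36, 2.5, 2.5, 2.6, -1, 0, 0, 0.48, 5, 5, 2.6, -1, 0, 0, 0.6, 7.5, 7.5, 2.6, -1, 0, 0, 0.7, 10, 10, 2.6, -1, 0, 0, 0.74, 10, 10, 2.0, -1, 0, 0, 0.74, 10, 10, 1.6, -1, 0, 0, 0.74, 10, 10, 1.5, -1]'

```text
clock: 36.73
ee_pos: [0.6277, -0.0658, 0.1512]
orientation: [-2.457, 1.56, 2.734]
wrist_force: [-0.1, 0.3, -2.7]
opening: 0.0193
```

```bash
python3 - <<'E'
from hv import *
from meas import tabs
s0=st(); t,s=snap("9")
S=s;x0,y0,w,h=250,200,100,100;k=6
im=cv2.resize(S["color"][y0:y0+h,x0:x0+w,::-1],(w*k,h*k),interpolation=cv2.INTER_CUBIC)
for b in over(S,s0["ee_pos"],A(s0["orientation"])):
    uv=((proj(S,b)-[x0,y0]+.5)*k-.5).round().astype(int); cv2.polylines(im,[uv],True,(0,255,0),1)
cv2.imwrite("pics/hov9.png",im)
for k,v in tabs(s,{"red":(.628,-.1658),"blue":(.528,-.1658),"red_opp":(.528,-.0658)},"").items(): print(k,v[0])
E
```

```text
t 36.73 pos [627.7 -65.8 151.2] A 297.4 F [-0.1  0.3 -2.7] T [-0.048  0.121 -0.027] open 19.3 q6 46.0
red 2.6685891372881656
blue 177.12736212839468
red_opp 140.52093870280567
```

View pics/hov9.png

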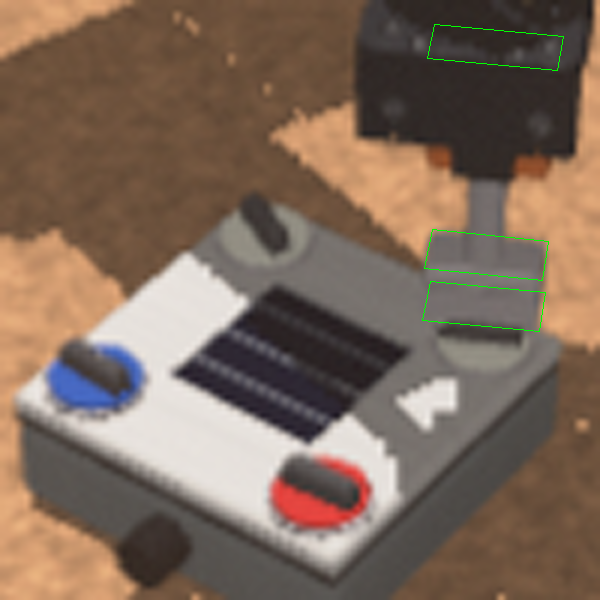

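Blue, red and red_opp tabs all look turned and stable, and the socket is over blue_opp at (330,250). Insert.

arm_command --targets '[0, 0, 0, 0.06, -0.04, -0.1, -1, 0, 0, 0, 0.06, -0.04, -0.2, -1, 0, 0, 0, 0.06, -0.04, -0.3, -1, 0, 0, 0, 0.06, -0.04, -0.4, -1, 0, 0, 0, 0.06, -0.04, -0.5, -1, 0, 0, 0, 0.06, -0.04, -0.6, -1, 0, 0, 0, 0.06, -0.04, -0.7, -1, 0, 0, 0, 0.06, -0.04, -0.75, -1, 0, 0, 0, 0.06, -0.04, -0.75, -1, 0, 0, 0, 0.06, -0.04, -0.75, -1]'

```text
clock: 37.67
ee_pos: [0.6283, -0.0669, 0.1446]
orientation: [-2.475, 1.561, 2.716]
wrist_force: [-0.6, -0.3, -3.6]
opening: 0.0198
```

```bash
python3 -c "
from h import *
st()"
```

```text
t 37.67 pos [628.3 -66.9 144.6] A 297.4 F [-0.6 -0.3 -3.6] T [-0.007  0.12   0.044] open 19.8 q6 46.0
```

arm_command --targets '[0, 0, 0, 0, 0.03, -0.35, -1, 0, 0, 0, 0, 0.07, -0.7, -1, 0, 0, -0.05, 0, 0.07, -0.7, -1, 0, 0, -0.1, 0, 0.07, -0.7, -1, 0, 0, -0.15, 0, 0.07, -0.7, -1, 0, 0, -0.18, 0, 0.07, -0.7, -1, 0, 0, -0.2, 0, 0.07, -0.7, -1, 0, 0, -0.22, 0, 0.07, -0.7, -1, 0, 0, -0.24, 0, 0.07, -0.7, -1, 0, 0, -0.25, 0, 0.07, -0.7, -1]'

```text
clock: 38.5
ee_pos: [0.6282, -0.0662, 0.1372]
orientation: [-2.443, 1.561, 2.496]
wrist_force: [0.0, -0.8, -6.0]
opening: 0.0194
```

```bash
python3 -c "
from h import *
st()"
```

```text
t 38.5 pos [628.2 -66.2 137.2] A 283.0 F [ 0.  -0.8 -6. ] T [-0.154  0.118  0.062] open 19.4 q6 60.0
```

arm_command --targets '[0, 0, -0.01, 0, 0, 0, -1, 0, 0, -0.02, 0, 0, 0, -1, 0, 0, -0.03, 0, 0, 0, -1, 0, 0, -0.04, 0, 0, 0, -1, 0, 0, -0.05, 0, 0, 0, -1, 0, 0, -0.06, 0, 0, 0, -1, 0, 0, -0.07, 0, 0, 0, -1, 0, 0, -0.08, 0, 0, 0, -1, 0, 0, -0.09, 0, 0, 0, -1, 0, 0, -0.1, 0, 0, 0, -1]'

```text
clock: 39.33
ee_pos: [0.6281, -0.0662, 0.1372]
orientation: [-2.441, 1.561, 2.397]
wrist_force: [0.8, -0.9, -5.3]
opening: 0.02
```

```bash
python3 -c "
from h import *
st()"
```

```text
t 39.33 pos [628.1 -66.2 137.2] A 277.2 F [ 0.8 -0.9 -5.3] T [-0.067  0.144  0.081] open 20.0 q6 66.0
```

arm_command --targets '[0, 0, -0.01, 0, 0, 0, -1, 0, 0, -0.02, 0, 0, 0, -1, 0, 0, -0.03, 0, 0, 0, -1, 0, 0, -0.04, 0, 0, 0, -1, 0, 0, -0.05, 0, 0, 0, -1, 0, 0, -0.06, 0, 0, 0, -1, 0, 0, -0.07, 0, 0, 0, -1, 0, 0, -0.08, 0, 0, 0, -1, 0, 0, -0.09, 0, 0, 0, -1, 0, 0, -0.1, 0, 0, 0, -1]'

```text
clock: 40.17
ee_pos: [0.6281, -0.0661, 0.1372]
orientation: [-2.441, 1.561, 2.297]
wrist_force: [0.6, -0.1, -4.4]
opening: 0.0192
```

```bash
python3 -c "
from h import *
st()"
```

```text
t 40.17 pos [628.1 -66.1 137.2] A 271.4 F [ 0.6 -0.1 -4.4] T [0.03  0.215 0.065] open 19.2 q6 72.0
```

arm_command --targets '[0, 0, -0.01, 0, 0, 0, -1, 0, 0, -0.02, 0, 0, 0, -1, 0, 0, -0.03, 0, 0, 0, -1, 0, 0, -0.04, 0, 0, 0, -1, 0, 0, -0.05, 0, 0, 0, -1, 0, 0, -0.06, 0, 0, 0, -1, 0, 0, -0.07, 0, 0, 0, -1, 0, 0, -0.08, 0, 0, 0, -1, 0, 0, -0.09, 0, 0, 0, -1, 0, 0, -0.1, 0, 0, 0, -1]'

```text
clock: 41.0
ee_pos: [0.6281, -0.0661, 0.1372]
orientation: [-2.442, 1.561, 2.194]
wrist_force: [0.1, -0.1, -4.1]
opening: 0.0197
```

```bash
python3 -c "
from h import *
st()"
```

```text
t 41.0 pos [628.1 -66.1 137.2] A 265.6 F [ 0.1 -0.1 -4.1] T [0.141 0.301 0.08 ] open 19.7 q6 77.0
```

arm_command --targets '[0, 0, -0.01, 0, 0, 0, -1, 0, 0, -0.02, 0, 0, 0, -1, 0, 0, -0.03, 0, 0, 0, -1, 0, 0, -0.04, 0, 0, 0, -1, 0, 0, -0.05, 0, 0, 0, -1, 0, 0, -0.06, 0, 0, 0, -1, 0, 0, -0.07, 0, 0, 0, -1, 0, 0, -0.08, 0, 0, 0, -1, 0, 0, -0.09, 0, 0, 0, -1, 0, 0, -0.1, 0, 0, 0, -1]'

```text
clock: 41.83
ee_pos: [0.6281, -0.0661, 0.1372]
orientation: [-2.439, 1.56, 2.097]
wrist_force: [-1.3, 1.4, -4.6]
opening: 0.0197
```

```bash
python3 -c "
from h import *
st()"
```

```text
t 41.83 pos [628.1 -66.1 137.2] A 259.9 F [-1.3  1.4 -4.6] T [0.207 0.346 0.078] open 19.7 q6 83.0
```

arm_command --targets '[0, 0, -0.01, 0, 0, 0, -1, 0, 0, -0.02, 0, 0, 0, -1, 0, 0, -0.03, 0, 0, 0, -1, 0, 0, -0.04, 0, 0, 0, -1, 0, 0, -0.05, 0, 0, 0, -1, 0, 0, -0.06, 0, 0, 0, -1, 0, 0, -0.07, 0, 0, 0, -1, 0, 0, -0.08, 0, 0, 0, -1, 0, 0, -0.09, 0, 0, 0, -1, 0, 0, -0.1, 0, 0, 0, -1]'

```text
clock: 42.67
ee_pos: [0.628, -0.066, 0.1372]
orientation: [-2.44, 1.56, 1.995]
wrist_force: [-1.1, 1.0, -4.0]
opening: 0.0194
```

```bash
python3 -c "
from h import *
st()"
```

```text
t 42.67 pos [628.  -66.  137.2] A 254.1 F [-1.1  1.  -4. ] T [0.293 0.387 0.029] open 19.4 q6 89.0
```

arm_command --targets '[0, 0, -0.01, 0, 0, 0, -1, 0, 0, -0.02, 0, 0, 0, -1, 0, 0, -0.03, 0, 0, 0, -1, 0, 0, -0.04, 0, 0, 0, -1, 0, 0, -0.05, 0, 0, 0, -1, 0, 0, -0.06, 0, 0, 0, -1, 0, 0, -0.07, 0, 0, 0, -1, 0, 0, -0.08, 0, 0, 0, -1, 0, 0, -0.09, 0, 0, 0, -1, 0, 0, -0.1, 0, 0, 0, -1]'

```text
clock: 43.5
ee_pos: [0.628, -0.0659, 0.1372]
orientation: [-2.432, 1.56, 1.902]
wrist_force: [-1.1, 1.4, -4.3]
opening: 0.0198
```

```bash
python3 -c "
from h import *
st()"
```

```text
t 43.5 pos [628.  -65.9 137.2] A 248.3 F [-1.1  1.4 -4.3] T [0.39  0.358 0.362] open 19.8 q6 95.0
```

Bitten on blue_opp (0.36 N m). About 7° more.

arm_command --targets '[0, 0, -0.015, 0, 0, 0, -1, 0, 0, -0.03, 0, 0, 0, -1, 0, 0, -0.045, 0, 0, 0, -1, 0, 0, -0.06, 0, 0, 0, -1, 0, 0, -0.075, 0, 0, 0, -1, 0, 0, -0.09, 0, 0, 0, -1, 0, 0, -0.105, 0, 0, 0, -1, 0, 0, -0.12, 0, 0, 0, -1, 0, 0, -0.12, 0, 0, 0, -1, 0, 0, -0.12, 0, 0, 0, -1]'

```text
clock: 44.33
ee_pos: [0.628, -0.0659, 0.1371]
orientation: [-2.424, 1.56, 1.79]
wrist_force: [-1.5, 2.2, -4.9]
opening: 0.0197
```

```bash
python3 -c "
from h import *
st()"
```

```text
t 44.33 pos [628.  -65.9 137.1] A 241.4 F [-1.5  2.2 -4.9] T [0.522 0.434 0.372] open 19.7 q6 102.0
```

All four have bitten. Back to the stand with the wrench at a half turn (it is symmetric).

arm_command --targets '[0, 0, 0.11, 0, 0, 0, -1, 0, 0, 0.12, 0, 0, 1.3, -1, 0, 0, 0.12, 0, 0, 2.6, -1, 0, 0, 0.09, -0.9, 3.9, 2.8, -1, 0, 0, 0.06, -1.9, 7.8, 2.8, -1, 0, 0, 0.03, -2.8, 11.7, 2.8, -1, 0, 0, 0, -3.7, 15.6, 2.8, -1, 0, 0, -0.03, -4.7, 19.5, 2.8, -1, 0, 0, -0.06, -5.6, 23.4, 2.8, -1, 0, 0, -0.06, -6.5, 27.3, 2.8, -1]'

```text
clock: 45.17
ee_pos: [0.5629, 0.2086, 0.1659]
orientation: [-2.651, 1.56, 1.5]
wrist_force: [1.1, 0.1, -2.5]
opening: 0.0196
```

```bash
python3 - <<'E'
from meas import *
s=st(); print(np.degrees(s["joints"]).round(1),s["orientation"]); t,sc=snap("10")
C={"red":(.628,-.1658),"red_opp":(.528,-.0658),"blue":(.528,-.1658),"blue_opp":(.628,-.0658)}
for S in(t,sc):
  for k,v in tabs(S,C,"").items(): print(k,v[0].round(1),v[2].round(1))
E
```

```text
t 45.17 pos [562.9 208.6 165.9] A 237.8 F [ 1.1  0.1 -2.5] T [ 0.051  0.087 -0.024] open 19.6 q6 131.0
[  8.9  31.3  78.8   0.6  69.7 130.9] [-2.65087493  1.56037081  1.50012811]
red 2.9 [ 9.1 29.3]
red_opp 152.9 [ 7.1 29.1]
blue 174.3 [10.3 30. ]
blue_opp 160.7 [ 7.7 29.1]
red 2.8 [11.6 26.2]
red_opp 151.2 [ 8.7 25.9]
blue 177.3 [11.5 25.9]
blue_opp 159.4 [ 9.8 26.2]
```

View pics/scene10.png

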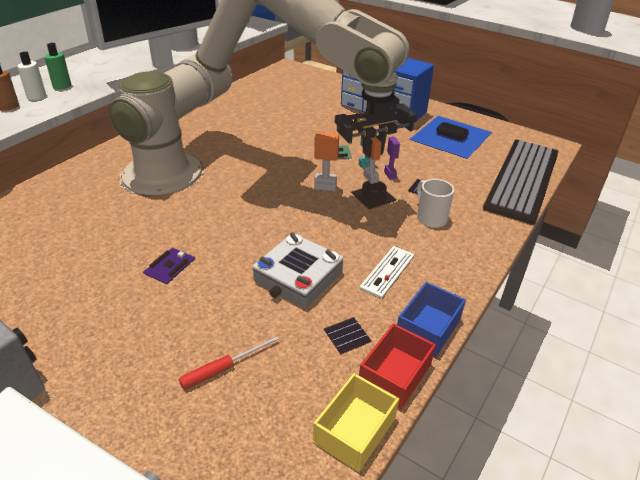

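All four tabs are visible in both views: red +3°, red_opp −28°, blue −4°, blue_opp −20°. Each lags the final wrench angle by about 9–10°, where the running lag was about 6°. That puts each screw about 7–9° past its bite. Nothing else looks moved. Lowering into the cup.

arm_command --targets '[0, 0, 0, -0.7, 2.5, 0, -1, 0, 0, 0, -1.3, 5, 0, -1, 0, 0, 0, -1.3, 5, 0, -1, 0, 0, 0, -1.3, 5, 0, -1, 0, 0, 0, -1.3, 5, -2, -1, 0, 0, 0, -1.3, 5, -4, -1, 0, 0, 0, -1.3, 5, -5, -1, 0, 0, 0, -1.3, 5, -5.5, -1, 0, 0, 0, -1.3, 5, -6, -1, 0, 0, 0, -1.3, 5, -6, -1]'

```text
clock: 46.1
ee_pos: [0.5493, 0.2612, 0.1057]
orientation: [-2.634, 1.56, 1.523]
wrist_force: [0.6, -2.2, -4.9]
opening: 0.0194
```

```bash
python3 - <<'E'
from hv import *
s0=st(); t,s=snap("11")
S=s;x0,y0,w,h=330,130,80,90;k=6
im=cv2.resize(S["color"][y0:y0+h,x0:x0+w,::-1],(w*k,h*k),interpolation=cv2.INTER_CUBIC)
cv2.imwrite("pics/c11.png",im)
E
```

```text
t 46.1 pos [549.3 261.2 105.7] A 238.2 F [ 0.6 -2.2 -4.9] T [-0.372  0.01   0.004] open 19.4 q6 136.0
```

View pics/c11.png

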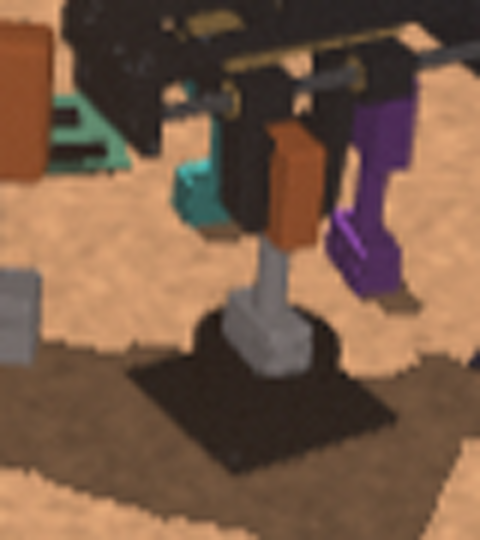

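```bash
python3 - <<'E'
from hv import *
s=load("scene11.npz")
x0,y0,w,h=330,130,80,90;k=6
im=cv2.resize(s["color"][y0:y0+h,x0:x0+w,::-1],(w*k,h*k),interpolation=cv2.INTER_CUBIC)
a=np.linspace(0,2*np.pi,60)
for r,z in((.027,.034),(.033,.034),(.033,.005)):
    P=np.c_[.5505+r*np.cos(a),.258+r*np.sin(a),np.full(60,z)]
    cv2.polylines(im,[((proj(s,P)-[x0,y0]+.5)*k-.5).round().astype(int)],True,(0,255,0),1)
for b in over(s,np.array([.5493,.2612,.1057]),238.2):
    cv2.polylines(im,[((proj(s,b)-[x0,y0]+.5)*k-.5).round().astype(int)],True,(255,255,0),1)
cv2.imwrite("pics/c11b.png",im)
E
```

```text
(no output)
```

View pics/c11b.png

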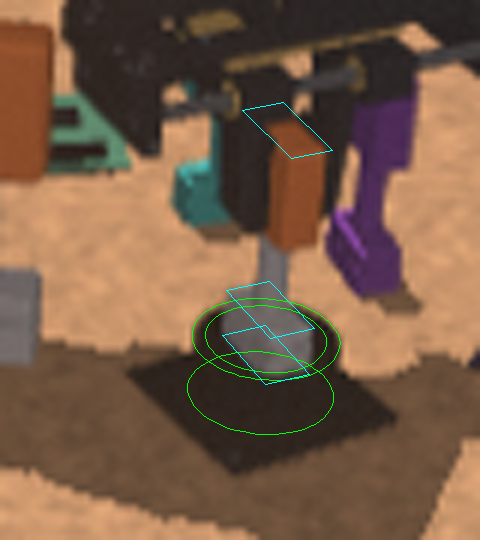

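The socket's lower edge is clipped by the cup's rim at full-picture (375,192), so it is inside. The arm overshot y by about 2 mm, so I correct that and lower to just above the floor.

arm_command --targets '[0, 0, 0, 0.1, -0.15, -0.1, -1, 0, 0, 0, 0.1, -0.25, -0.3, -1, 0, 0, 0, 0.1, -0.25, -0.6, -1, 0, 0, 0, 0.1, -0.25, -0.9, -1, 0, 0, 0, 0.1, -0.25, -1.2, -1, 0, 0, 0, 0.1, -0.25, -1.4, -1, 0, 0, 0, 0.1, -0.25, -1.6, -1, 0, 0, 0, 0.1, -0.25, -1.7, -1, 0, 0, 0, 0.1, -0.25, -1.75, -1, 0, 0, 0, 0.1, -0.25, -1.75, -1]'

```text
clock: 47.03
ee_pos: [0.5504, 0.2589, 0.0888]
orientation: [-2.692, 1.56, 1.466]
wrist_force: [0.5, 0.4, -3.3]
opening: 0.0195
```

```bash
python3 - <<'E'
from hv import *
s0=st()
E
```

```text
t 47.03 pos [550.4 258.9  88.8] A 238.3 F [ 0.5  0.4 -3.3] T [0.03  0.147 0.013] open 19.5 q6 135.0
```

arm_command --targets '[0, 0, 0, 0, 0, -0.1, -1, 0, 0, 0, 0, 0, -0.15, -1, 0, 0, 0, 0, 0, -0.15, -1, 0, 0, 0, 0, 0, -0.15, -0.4, 0, 0, 0, 0, 0, -0.15, -0.2, 0, 0, 0, 0, 0, -0.15, 0, 0, 0, 0, 0, 0, -0.15, 0.3, 0, 0, 0, 0, 0, -0.15, 0.6, 0, 0, 0, 0, 0, -0.15, 0.8, 0, 0, 0, 0, 0, -0.15, 0.8]'

```text
clock: 47.87
ee_pos: [0.5504, 0.2589, 0.0874]
orientation: [-2.696, 1.56, 1.463]
wrist_force: [0.6, 0.4, -0.4]
opening: 0.0641
```

```bash
python3 - <<'E'
from hv import *
s0=st()
E
```

```text
t 47.87 pos [550.4 258.9  87.4] A 238.3 F [ 0.6  0.4 -0.4] T [0.047 0.13  0.009] open 64.1 q6 135.0
```

Released. Now straight up and clear, then a look.

arm_command --targets '[0, 0, 0, 0, 0, 1, 0.8, 0, 0, 0, 0, 0, 3, 0.8, 0, 0, 0, 0, 0, 5.5, 0.8, 0, 0, 0, 0, 0, 8.5, 0.8, 0, 0, 0, 0, 0, 12, 0.8, 0, 0, 0, 0, -3, 14, 0.8, 0, 0, 0, 0, -7, 15, 0.8, 0, 0, 0, 0, -11, 15, 0.8, 0, 0, 0, 0, -15, 15, 0.8, 0, 0, 0, 0, -18, 15, 0.8]'

```text
clock: 48.7
ee_pos: [0.5501, 0.0764, 0.2385]
orientation: [-2.82, 1.56, 1.337]
wrist_force: [-0.4, -0.4, -0.4]
opening: 0.0793
```

```bash
python3 - <<'E'
from hv import *
from meas import tabs
s0=st(); t,s=snap("12")
for nm,S,(x0,y0,w,h) in (("s",s,(300,110,120,105)),("t",t,(110,180,150,150))):
    k=4; cv2.imwrite(f"pics/c12{nm}.png",cv2.resize(S["color"][y0:y0+h,x0:x0+w,::-1],(w*k,h*k),interpolation=cv2.INTER_CUBIC))
hs=cv2.cvtColor(t["color"],cv2.COLOR_RGB2HSV)
m=((hs[...,0]<14)&(hs[...,1]>170)&(hs[...,2]>100)).astype(np.uint8); mm=np.zeros_like(m); mm[212:262,175:235]=m[212:262,175:235]
cs=cv2.findContours(mm,0,1)[0]
if cs:
    ct=max(cs,key=cv2.contourArea); P=plane(t,ct[:,0,:],.12)[:,:2]*1000; print(cv2.minAreaRect(P.astype(np.float32)))
    u=ct[:,0,:].mean(0).astype(int); print(u,pts(t,[u]))
C={"red":(.628,-.1658),"red_opp":(.528,-.0658),"blue":(.528,-.1658),"blue_opp":(.628,-.0658)}
for k,v in tabs(s,C,"").items(): print(k,v[0].round(1))
E
```

```text
t 48.7 pos [550.1  76.4 238.5] A 238.2 F [-0.4 -0.4 -0.4] T [ 0.049  0.08  -0.019] open 79.3 q6 117.0
((549.7608032226562, 258.51727294921875), (19.198013305664062, 42.471622467041016), 58.63134002685547)
[192 230] [[0.55144874 0.25769915 0.12274139]]
red 2.9
red_opp 123.2
blue 177.2
blue_opp 140.2
```

View pics/c12s.png

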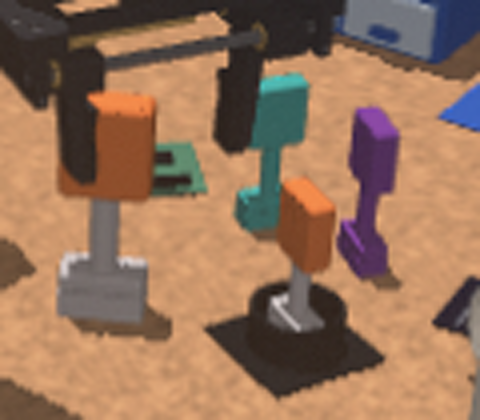

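View pics/top12.png

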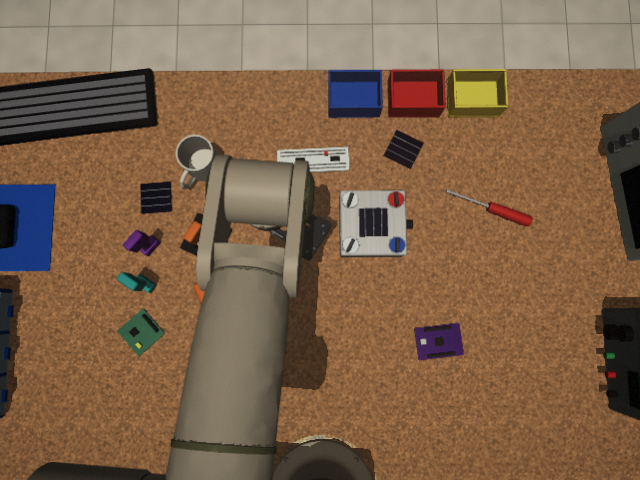

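The wrench stands upright in its cup at (549.8, 258.5) mm, within a millimetre of where it started. The fingers are clear, and the bystanders in the top view sit at the same pixels as before. At every screw the torque was the same before and after the last 6.9° of turn, so each moved about that far past its bite. Handing in.

```bash
python3 -c "
from plant import order
print(order.sign_off())"
```

```text
the job is handed in; nothing more can be done
None
```

I tightened all four screws in cross order and stood the small orange wrench back in its stand. I handed the job in at about 48.7 s of the 72 s; no verdict came back.

- **First round:** the pictures show each screw turned about 41–45°. Drag torque was 0.08–0.12 N m.
- **Second round:** I turned each screw in steps of about 6° or less until the torque jumped to 0.35–0.43 N m, then 6.9° more. Grip wind-up leaves some doubt, but I put each screw about 6.5–13° past its bite, most likely 7–9°.
- **Forces:** in the readings at the end of each move, the vertical wrist force stayed within about 6.5 N, and I felt no resistance fitting the wrench onto the tabs.
- **Last checks:** the wrench is upright in the cup at (549.8, 258.5) mm, within 1 mm of where it started, and the fingers are clear. The bystanders look unmoved by eye.
- **Disagreements:**
  - In the last picture the angles of the two white-collared tabs came out 19–28° off. Both screws looked shadowed there, so I relied on the clear picture before it, where the two views agreed within 3°.
  - After blue's first turn, its tab angle in the picture differed by 4.5° from the wrench's angle; I aimed between the two and the wrench fitted.
  - The arm overshot by 2 mm at the stand and touched the cup wall with about 2 N; I corrected that before letting go.

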